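Wind the enlarger head up to its line, spoke by spoke

ROBOT

A 6-joint arm with a two-finger parallel gripper is mounted at the origin on the work surface. World frame = base frame: x ahead of the robot, y to its left, z up, the work surface at z = 0. Lengths are in m, angles in rad, forces in N, time in s.
With the tool pointing down it reaches from about 0.275 to 0.825 m from the base axis. Payload 4.9 kg.
Tool frame: the origin (TCP) lies on the front face of the gripper's body, between the roots of the fingers; the fingertips stand 73 mm ahead of it and the grasp point (between the pads) lies 54 mm ahead of it; z points along the fingers, y is the direction in which the jaws open and shut (so a half turn about z gives the same grasp; the last joint's range is limited). The gripper opens to 85 mm and grips with 20 to 120 N. Pads are 22 mm wide; open, the fingers measure 114 mm over their backs; the gripper's body (76 mm by 85 mm) begins 54 mm behind the grasp point. The pads swing forward as they close: fully open they stand 13 mm farther back than shut.
Start: joints at [1.019, 0.326, -0.193, 1.052, 0, 1.437], TCP at [0.223, 0.503, 0.304] pointing down, gripper open.
Joint ranges: [-2.65, 2.65], [-0.97, 1.79], [-1.3, 1.35], [-1.93, 2.1], [-1.47, 1.37], [-3.14, 3.14]. Speed limits (rad/s): [2.57, 2.57, 3.14, 3.14, 3.14, 3.14].

INTERFACE

Orientations are given as a unit quaternion [x, y, z, w].
In Python, from station import get_obs, snapshot, hand_in, outline_of gives the robot as it stands. The module is installed in compiled form; this text tells all that it offers.
- The arm moves only by the tool step_arm, never from a script. Its argument "deltas" is a list of rows, each a list of 7 numbers: the shift along the tool's x, y, z each as a share of 0.5 m, from -1 to 1, then the turn, a rotation vector about the tool's x, y, z each as a share of 120 degrees, from -1 to 1, then the gripper's target within -1 to 1 (fully open at 1, half-way at 0, shut at -1). In form: [[dx, dy, dz, rx, ry, rz, grip], ...]. A call has 1 to 8 rows; each row shifts and turns the commanded pose from where the row before left it, along the tool's axes as they then stand; what a row does not reach is not made up. A row lasts 1/10 s, in which the tool goes at most 50 mm and 8.59 degrees, less where a joint would pass 70% of its speed; a pose out of reach is approached as far as the arm can. A call with a number of a shift or a turn outside -1 to 1 is refused whole. A call with a gripper value outside its range is refused whole. The fingers move at their own pace and stop on an object; the grip force is fixed at half the most. Time passes only in rows, so rows that do not move let the fingers close. It gives the time, the measured TCP pose, the force and the opening at its end, in the units of the state.
- get_obs(): the state, without advancing time (a new reading comes with each control period).
- snapshot(name): name is "scene" or "top" or "wrist"; returns a dict with "frame" (480x640x3 uint8, red, green, blue), "intrinsics" (3x3 intrinsics, pixels), "dist" ([k1, k2, p1, p2, k3] as OpenCV has them; the pictures are not rectified), "eye" and "rotation" of the camera in the world. Camera axes: x right, y up, looking along -z (the intrinsics and any distortion apply to the point x, -y, -z); pixel columns grow to the right and rows downward; lengths in m; the calibration is good to about 2 mm. A picture is of the moment at which its call begins. There is no depth.
- hand_in(): hands the job in, once; it reports no verdict.
Trained networks look in a picture, given as the dict that the camera call returned (one of the last four; its "shot" number tells which), for a name from the list of things; names that differ only in an ending like _2 or _b are one class to them, and where a whole thing is asked for, a point or a joint stands for the part that bears it (a point fixed in the world has none). Each returns a list of dicts, best first, with "conf" (0 to 1); they miss things now and then, are a little off and sometimes report something else, mostly with a low value. They report only what shows in the picture. A call takes as long as a camera call.
- outline_of(picture, thing): "region" (480x640 bool, what is visible of it) and "rect" ([left, top, width, height] in pixels, round what is visible of it).
The state is a dict: "time_s": time; "joints": joint angles; "joint_velocities": joint speeds; "joint_torque": joint torques, N m; "position": TCP position; "eef_rot": TCP orientation; "wrist_force": force on the tool from outside, world axes, zero at the start; "moment": the same for the moment, N m; "grip_width": finger opening in m.
Only numpy, scipy, OpenCV 4.12 (cv2) and the standard library are available. Lean on these libraries where they do the work, as an engineer would, in place of code of your own. Each camera call takes 0.05 s, during which the arm holds its last target.

TASK

Wind the enlarger's head up to its next print-size line: with the fingertips, push the spokes of the five-spoke wheel at the foot of the column one after another over the top towards the easel, so that the head rises, until the long spoke with the barrel handle points straight up, and leave the wheel standing like that. Only push: do not pinch a spoke or force the wheel, and leave the loose things around the enlarger where they lie.

Things in the scene. Friction and masses are not known exactly. Their poses are not given: they have to be found in the camera images.
- enlarger: Photographic enlarger, fixed. Origin: on the counter (z = 0) straight below the wheel's hub. +x: horizontal, to its front (easel side); +z up; +y from the wheel to the column; the wheel's axle lies along y. Baseboard 25 mm thick, x -100 to 460, y -60 to 330 mm. Gear case x -65 to 65, y 47 to 215, top 230 mm up. Easel x 160 to 440, y 70 to 320, under 65 mm high.
- column_foot (a point): Foot of the aluminium column's axis, 30 mm above the counter, at x = 0, y = 150 mm of the enlarger's frame; axes as enlarger. The column (50 x 60 mm, 850 mm high) leans to +x by 27 mm per 100 mm of height. The head's carriage rides on it about 500 mm up, and the head hangs from it over the easel, at y 70 to 230, x 60 to 440 mm of the enlarger's frame, all above 330 mm.
- hub (a point): Centre of the wheel's hub, 185 mm above the counter, in the plane of the spokes (y = 0 of the enlarger's frame); axes as enlarger. The open face of the wheel looks to -y. The hub is 42 mm in diameter and reaches from 24 mm in front of the spokes' plane to 14 mm behind it; behind it are the axle and the gear case.
- wheel (a joint): Angle of the wheel (rad): 0 with the long spoke straight up, growing as the wheel's top goes to the enlarger's +x (clockwise facing the open face), which raises the head. At q the long spoke points along (sin q, 0, cos q) in the enlarger's frame. Geared to the head, 60 mm a turn; at 0 its index is at the line. Starts at -4.4 to -2.6; stops at -5.2 and 1.3. Friction 0.2 N m; stays where left.
- long_spoke: The long spoke of the wheel: nickel rod of 10 mm diameter, ending in a black barrel handle 52 mm long and 23 mm in diameter at its thickest. Origin: the outer end of the handle, 112 mm from the hub centre; +z points outwards along the spoke, +y along the axle as the enlarger's y, +x the way the spoke moves when the wheel's angle grows. Fingers slide poorly on the spokes: follow their arc.
- spoke_1: Plain spoke of the wheel, 72 deg ahead of the long spoke (at wheel angle q it stands at q + 72 deg from straight up, towards the enlarger's +x): nickel rod of 10 mm diameter with a black ball end of 20 mm diameter. Origin: centre of the ball, 90 mm from the hub centre; axes as for the long spoke.
- spoke_2: Plain spoke of the wheel, 144 deg ahead of the long spoke (at wheel angle q it stands at q + 144 deg from straight up, towards the enlarger's +x): nickel rod of 10 mm diameter with a black ball end of 20 mm diameter. Origin: centre of the ball, 90 mm from the hub centre; axes as for the long spoke.
- spoke_3: Plain spoke of the wheel, 216 deg ahead of the long spoke (at wheel angle q it stands at q + 216 deg from straight up, towards the enlarger's +x): nickel rod of 10 mm diameter with a black ball end of 20 mm diameter. Origin: centre of the ball, 90 mm from the hub centre; axes as for the long spoke.
- spoke_4: Plain spoke of the wheel, 288 deg ahead of the long spoke (at wheel angle q it stands at q + 288 deg from straight up, towards the enlarger's +x): nickel rod of 10 mm diameter with a black ball end of 20 mm diameter. Origin: centre of the ball, 90 mm from the hub centre; axes as for the long spoke.
- lens_board: Loose nickel lens board, 75 x 75 mm with a lens, 26 mm high, lying on the baseboard beside the easel; to be left alone. Origin: centre of its underside.
- knob_cap: Loose grey bakelite focus-knob cap, 36 mm in diameter, 18 mm high, lying on the baseboard near the wheel; to be left alone. Origin: centre of its underside.
- filter_1: Loose clear acrylic filter, 89 x 89 x 5 mm, flat on the counter; to be left alone. Origin: centre of its underside.
- filter_2: A second, like filter_1.
- focuser: Loose grain focuser (100 x 55 mm foot, slanted eyepiece, 135 mm high) standing on the counter on the wheel's open side; to be left alone. Origin: centre of the foot's underside.
- neg_carrier: Loose steel negative carrier, 130 x 85 x 7 mm with a tab, flat on the counter; to be left alone. Origin: centre of its underside.
- film_can: Loose aluminium film can, 27 mm in diameter, 52 mm high, standing on the counter; to be left alone. Origin: centre of its underside.

How it is judged:
By the outcome, as a careful person would: the job done as asked, in the order asked, and still so for the second after the job is handed in, with the robot touching nothing.
It also fails if it takes over 67 s, if anything falls off the work surface, if the arm or the gripper's body presses on something with over 40 N, if the wrist force passes 120 N, or if a joint passes its speed limit or range.

## Working session

There is one attempt and no reset: what is moved stays moved. The work goes in short steps, Python scripts to look and compute and a tool call to move; the robot and the scene stay as the last step left them, time stands still between calls to the robot, and variables do not carry over. Pictures are saved under pics/ and viewed, and the job is handed in when it is done.

Besides the shell and the picture viewer there is one more tool, called by a JSON object that holds its "method" and its "body", one argument or row to a line. step_arm: Moves the arm, as the interface text tells. Shift numbers are shares of 0.5 m and turn numbers shares of 120 degrees, none past 1 either way. Its arguments: {"type":"object","properties":{"deltas":{"type":"array"}},"required":["deltas"]}

```bash
mkdir -p pics; ls; cat > h.py <<'E'
import numpy as np, cv2
from station import get_obs, snapshot, outline_of
def proj(s,P):
    P=np.atleast_2d(np.asarray(P,float)); R=np.array(s['rotation']); c=(P-np.array(s['eye']))@R
    c=c*np.array([1,-1,-1]); 
    p,_=cv2.projectPoints(c.reshape(-1,1,3),np.zeros(3),np.zeros(3),np.array(s['intrinsics'],float),np.array(s['dist'],float))
    return p.reshape(-1,2)
def ray(s,uv):
    u=cv2.undistortPoints(np.array(uv,float).reshape(-1,1,2),np.array(s['intrinsics'],float),np.array(s['dist'],float)).reshape(-1,2)
    d=np.c_[u[:,0],-u[:,1],-np.ones(len(u))]@np.array(s['rotation']).T
    return np.array(s['eye']),d/np.linalg.norm(d,axis=1)[:,None]
def onz(s,uv,z):
    o,d=ray(s,uv); return o+d*((z-o[2])/d[:,2])[:,None]
def save(s,n): cv2.imwrite('pics/'+n,cv2.cvtColor(s['frame'],cv2.COLOR_RGB2BGR))
E
python3 - <<'E'
from h import *
import pickle
o=get_obs(); print(o)
S={}
for n in ['scene','top','wrist']:
    s=snapshot(n); save(s,n+'0.png'); print(n,s['eye'],np.round(s['rotation'],3).tolist(),np.round(s['intrinsics'],1).tolist(),s['dist'],s['shot'])
    S[n]=s
    for t in ['enlarger','wheel','long_spoke','spoke_1','knob_cap','lens_board','filter_1','focuser','neg_carrier','film_can','hub','column_foot']:
        try: 
            r=outline_of(s,t); print(n,t,[(round(a['conf'],2),a['rect']) for a in r][:6])
            s.setdefault('o',{})[t]=r
        except Exception as e: print(n,t,'ERR',e)
pickle.dump(S,open('S0.pkl','wb'))
print(get_obs()['time_s'])
E
```

```text
pics
{'time_s': 0.0, 'joints': array([ 1.01882129e+00,  3.26912941e-01, -1.93585984e-01,  1.05201330e+00,
       -2.10908598e-05,  1.43661162e+00]), 'joint_velocities': array([ 0.00069951,  0.00139092,  0.00142244,  0.00087538,  0.00093361,
       -0.00117313]), 'joint_torque': array([ 2.94731835e-04, -4.43403625e+01,  2.62438256e+01,  1.54836732e-02,
       -2.08865799e-04,  8.50860395e-07]), 'position': array([0.2228992 , 0.50230123, 0.30311779]), 'eef_rot': array([ 2.07379127e-01,  9.78260273e-01, -8.11499690e-04, -2.78674484e-04]), 'wrist_force': array([0.22293941, 0.93802377, 0.38201972]), 'moment': array([-0.00160289,  0.1000364 ,  0.01642815]), 'grip_width': 0.08566241179401554}
scene [ 0.99745194 -0.32005629  1.03820539] [0.252, 0.112, 0.373, 0.886] [[499.6, 0.0, 317.0], [0.0, 499.6, 237.2], [0.0, 0.0, 1.0]] [0.01302662 0.         0.         0.         0.        ] 1
scene enlarger [(0.95, [259.7, 0.0, 306.8, 297.3]), (0.4, [312.9, 196.4, 37.3, 10.5])]
scene wheel [(0.93, [265.3, 171.1, 85.1, 55.2])]
scene long_spoke [(0.66, [310.3, 210.4, 16.3, 23.7])]
scene spoke_1 [(0.68, [
[... 1367 characters left out ...]
.5])]
top film_can [(0.46, [318.8, 276.8, 12.2, 12.6])]
top hub [(0.6, [0.0, 54.3, 336.8, 373.8]), (0.52, [291.6, 318.6, 9.6, 13.2])]
top column_foot [(0.66, [1.3, 60.7, 333.7, 365.2])]
wrist [0.15795338 0.52966373 0.37353169] [-0.118, -0.077, 0.54, 0.83] [[371.3, 0.0, 318.3], [0.0, 371.3, 238.0], [0.0, 0.0, 1.0]] [-0.0281788  0.         0.         0.         0.       ] 3
wrist enlarger [(0.61, [75.6, 296.1, 454.1, 183.9])]
wrist wheel []
wrist long_spoke []
wrist spoke_1 []
wrist knob_cap []
wrist lens_board []
wrist filter_1 []
wrist focuser []
wrist neg_carrier []
wrist film_can []
wrist hub [(0.61, [77.3, 292.9, 448.2, 187.1])]
wrist column_foot [(0.94, [70.1, 290.3, 460.7, 189.7])]
1.95
```

```bash
python3 - <<'E'
t=open('h.py').read()
t=t.replace("import numpy as np, cv2","import numpy as np, cv2\nfrom scipy.spatial.transform import Rotation as Ro")
t=t.replace("R=np.array(s['rotation'])","R=Ro.from_quat(s['rotation']).as_matrix()").replace("np.array(s['rotation']).T","Ro.from_quat(s['rotation']).as_matrix().T")
open('h.py','w').write(t)
E
python3 - <<'E'
import pickle,cv2
S=pickle.load(open('S0.pkl','rb'))
f=S['scene']['frame'][150:350,160:420,::-1]
cv2.imwrite('pics/sc0.png',cv2.resize(f,None,fx=3,fy=3,interpolation=cv2.INTER_CUBIC))
f=S['top']['frame'][170:370,200:460,::-1]
cv2.imwrite('pics/tc0.png',cv2.resize(f,None,fx=3,fy=3,interpolation=cv2.INTER_CUBIC))
E
```

```text
(no output)
```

View pics/scene0.png

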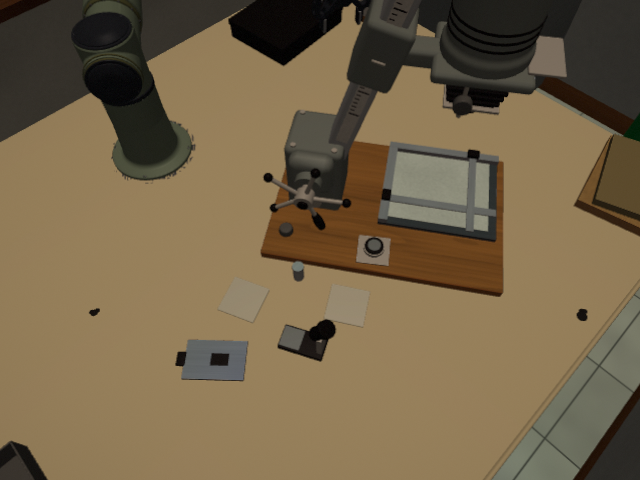

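View pics/top0.png

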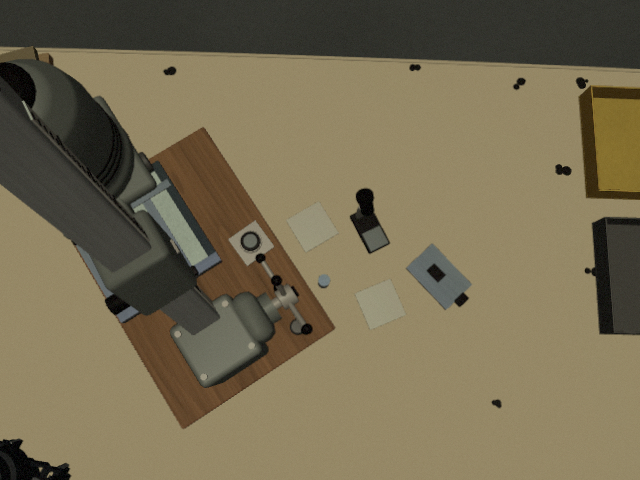

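View pics/sc0.png

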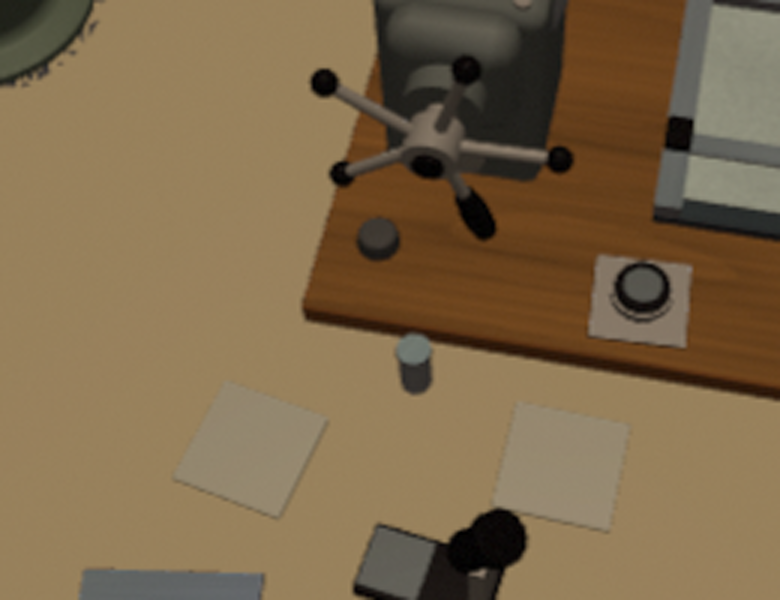

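View pics/tc0.png

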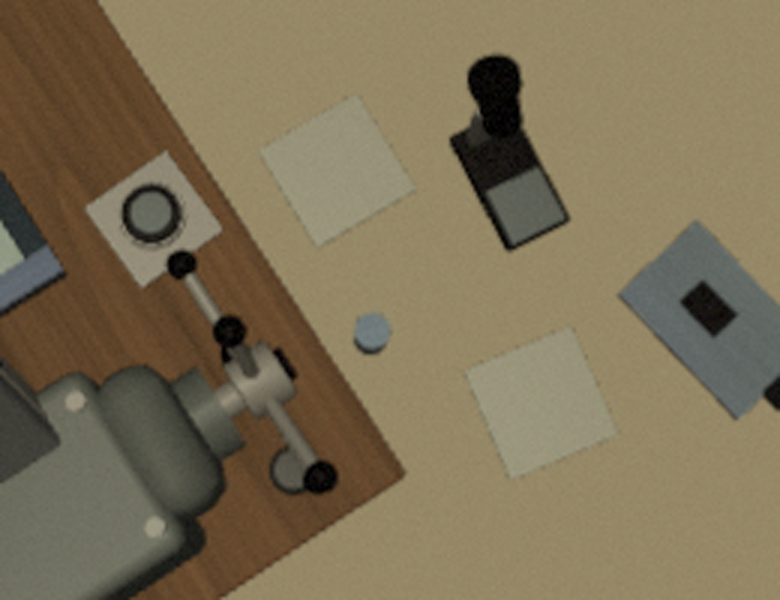

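```bash
cat >> h.py <<'E'
def W(p,P):  # enlarger frame pts(m) -> world; p=[x,y,yaw]
    P=np.atleast_2d(P); c,s_=np.cos(p[2]),np.sin(p[2])
    return np.c_[p[0]+c*P[:,0]-s_*P[:,1], p[1]+s_*P[:,0]+c*P[:,1], P[:,2]]
def sp(q,i,r=None):
    a=q+i*np.radians(72); r=(0.112 if i==0 else 0.09) if r is None else r
    return [r*np.sin(a),0,0.185+r*np.cos(a)]
E
python3 - <<'E'
from h import *
import pickle
from scipy.optimize import least_squares
S=pickle.load(open('S0.pkl','rb'))
sc=lambda u,v:(u/3+160-1/3,v/3+150-1/3); tc=lambda u,v:(u/3+200-1/3,v/3+170-1/3)
obs=[('top',(335,327.7),[-.1,-.06,.025]),('top',(204.5,128.5),[.46,-.06,.025]),('top',(183,428.5),[-.1,.33,.025]),
('scene',sc(305,312),[-.1,-.06,.025]),('scene',(501,281),[.46,-.06,.025])]
# balls: scene ; q=-3.5 => long at 159.5deg; s1 at 231.5, s2 303.5, s3 15.5, s4 87.5
for uv,i in [((342,174),1),((323,82),2),((466,70),3),((560,159),4)]: obs.append(('scene',sc(*uv),i))
for uv,i in [((320,476),2),((229,330),3),((182,264),4)]: obs.append(('top',tc(*uv),i))
def f(x):
    r=[]
    for n,uv,P in obs:
        if isinstance(P,int): P=sp(x[3],P)
        r+=list((proj(S[n],W(x,P))[0]-uv))
    return r
for y0 in np.arange(-3,3,1.5):
    R=least_squares(f,[0.4,0,y0,-3.5],loss='soft_l1'); print(R.cost,R.x)
    if y0==-3 or R.cost<best.cost: best=R
print(np.round(np.reshape(f(best.x),(-1,2)),1)); np.save('p.npy',best.x)
x=best.x
print('hub',W(x,[0,0,.185]),'xdir',np.cos(x[2]),np.sin(x[2]))
# objects in enlarger frame
inv=lambda w:np.c_[(w[:,0]-x[0])*np.cos(x[2])+(w[:,1]-x[1])*np.sin(x[2]),-(w[:,0]-x[0])*np.sin(x[2])+(w[:,1]-x[1])*np.cos(x[2]),w[:,2]]
for n,uv,z in [('can',(371,333),.052),('cap',(378,237),.04),('foc base mid',(520,205),.05),('foc top',(494,82),.135),('f2',(540,402),.005),('f1',(338,170),.005),('neg',(710,308),.007)]:
    P=onz(S['scene'],[sc(*uv)],z) if n=='cap' else onz(S['top'],[tc(*uv)],z)
    print(n,np.round(P,3),np.round(inv(P),3))
E
```

```text
18.46653359624318 [ 0.51640532  0.09502418 -5.67235653 -3.48711174]
18.466533596243107 [ 0.51640532  0.09502418  0.61082878 -3.48711174]
18.466533596280684 [ 0.51640532  0.09502418  0.61082872 -3.48711174]
18.46653359626347 [ 0.51640532  0.09502418  0.61082874 -3.48711174]
[[ 0.9 -0.6]
 [-2.2 -3. ]
 [-0.2  1. ]
 [-2.  -2.1]
 [ 2.1 10.1]
 [-0.2 -0.7]
 [ 0.2 -0.2]
 [-0.1 -0.6]
 [-0.5 -0.4]
 [ 0.7 -0.4]
 [ 0.2 -0. ]
 [-0.1 -0. ]]
hub [[0.51640532 0.09502418 0.185     ]] xdir 0.8191729578833277 0.573546567484001
can [[0.567 0.019 0.052]] [[-0.002 -0.091  0.052]]
cap [[0.473 0.07  0.04 ]] [[-0.05   0.005  0.04 ]]
foc base mid [[ 0.665 -0.089  0.05 ]] [[ 0.017 -0.236  0.05 ]]
foc top [[ 0.734 -0.06   0.135]] [[ 0.089 -0.251  0.135]]
f2 [[ 0.525 -0.11   0.005]] [[-0.111 -0.173  0.005]]
f1 [[0.698 0.046 0.005]] [[ 0.121 -0.145  0.005]]
neg [[ 0.599 -0.239  0.007]] [[-0.124 -0.321  0.007]]
```

```bash
cat >> h.py <<'E'
x0=np.load('p.npy') if __import__('os').path.exists('p.npy') else None
B=np.radians(45); 
def Re(p=x0,B=B): # enlarger->world and target tool R in world
    E=Ro.from_euler('z',p[2]).as_matrix()
    c,s=np.cos(B),np.sin(B)
    return E, E@np.array([[-1,0,0],[0,c,s],[0,s,-c]]).T
def rows(wp,nper,o=None,g=-1):
    """wp: list of (pos world, Rmat); nper rows per segment; prints rows in shares"""
    o=o or get_obs(); P=np.array(o['position']); R=Ro.from_quat(o['eef_rot']); out=[]
    for (Q,M),n in zip(wp,nper):
        M=Ro.from_matrix(M); rv=(R.inv()*M).as_rotvec()
        for k in range(n):
            R2=R*Ro.from_rotvec(rv*(k+1)/n); R1=R*Ro.from_rotvec(rv*k/n)
            out.append(np.r_[R1.inv().apply((Q-P)/n)/.5,rv/n/np.radians(120),g])
        P,R=np.array(Q),M
    out=np.array(out); 
    for k,r in enumerate(out): print(k,np.round(r,3).tolist())
    return out
def toE(P,p=x0): return (np.asarray(P)-[p[0],p[1],0])@Ro.from_euler('z',p[2]).as_matrix()
E
python3 - <<'E'
from h import *
o=get_obs(); E,Rt=Re(); R0=Ro.from_quat(o['eef_rot']).as_matrix()
print(np.round(Rt,2)); print('total turn deg',np.degrees((Ro.from_matrix(R0).inv()*Ro.from_matrix(Rt)).magnitude()), x0)
pol=lambda r,a,z:np.array([r*np.cos(np.radians(a)),r*np.sin(np.radians(a)),z])
def mid(f): return (Ro.from_matrix(R0)*Ro.from_rotvec(f*(Ro.from_matrix(R0).inv()*Ro.from_matrix(Rt)).as_rotvec())).as_matrix()
pre=W(x0,[-.085,-.10,.32])[0]
wp=[(pol(.42,64,.36),R0),(pol(.39,40,.37),R0),(pol(.39,15,.37),mid(.3)),(pol(.40,-5,.36),mid(.6)),(pre,Rt)]
rows(wp,[4,5,6,6,8])
print(pre)
E
```

```text
[[-0.82 -0.41 -0.41]
 [-0.57  0.58  0.58]
 [ 0.    0.71 -0.71]]
total turn deg 72.90424065235345 [ 0.51640532  0.09502418  0.61082878 -3.48711174]
0 [-0.008, -0.065, -0.028, 0.0, -0.0, 0.0, -1.0]
1 [-0.008, -0.065, -0.028, 0.0, -0.0, 0.0, -1.0]
2 [-0.008, -0.065, -0.028, 0.0, -0.0, 0.0, -1.0]
3 [-0.008, -0.065, -0.028, 0.0, -0.0, 0.0, -1.0]
4 [-0.062, -0.028, -0.004, 0.0, 0.0, 0.0, -1.0]
5 [-0.062, -0.028, -0.004, 0.0, 0.0, 0.0, -1.0]
6 [-0.062, -0.028, -0.004, 0.0, 0.0, 0.0, -1.0]
7 [-0.062, -0.028, -0.004, 0.0, 0.0, 0.0, -1.0]
8 [-0.062, -0.028, -0.004, 0.0, 0.0, 0.0, -1.0]
9 [-0.044, -0.035, 0.0, -0.017, 0.01, -0.023, -1.0]
10 [-0.042, -0.037, -0.002, -0.017, 0.01, -0.023, -1.0]
11 [-0.04, -0.039, -0.004, -0.017, 0.01, -0.023, -1.0]
12 [-0.038, -0.041, -0.007, -0.017, 0.01, -0.023, -1.0]
13 [-0.036, -0.042, -0.009, -0.017, 0.01, -0.023, -1.0]
14 [-0.034, -0.044, -0.011, -0.017, 0.01, -0.023, -1.0]
15 [-0.013, -0.044, -0.008, -0.017, 0.01, -0.023, -1.0]
16 [-0.01, -0.044, -0.01, -0.017, 0.01, -0.023, -1.0]
17 [-0.008, -0.044, -0.011, -0.017, 0.01, -0.023, -1.0]
18 [-0.006, -0.044, -0.013, -0.017, 0.01, -0.023, -1.0]
19 [-0.003, -0.043, -0.015, -0.017, 0.01, -0.023, -1.0]
20 [-0.001, -0.043, -0.016, -0.017, 0.01, -0.023, -1.0]
21 [-0.027, -0.008, 0.004, -0.017, 0.01, -0.023, -1.0]
22 [-0.026, -0.01, 0.003, -0.017, 0.01, -0.023, -1.0]
23 [-0.026, -0.011, 0.002, -0.017, 0.01, -0.023, -1.0]
24 [-0.025, -0.012, 0.001, -0.017, 0.01, -0.023, -1.0]
25 [-0.025, -0.014, 0.0, -0.017, 0.01, -0.023, -1.0]
26 [-0.024, -0.015, -0.001, -0.017, 0.01, -0.023, -1.0]
27 [-0.023, -0.016, -0.002, -0.017, 0.01, -0.023, -1.0]
28 [-0.022, -0.017, -0.003, -0.017, 0.01, -0.023, -1.0]
[ 0.50413028 -0.03564457  0.32      ]
```

{"method": "step_arm", "body": {
  "deltas": [
    [-0.008,-0.065,-0.028,0,0,0,-1],
    [-0.008,-0.065,-0.028,0,0,0,-1],
    [-0.008,-0.065,-0.028,0,0,0,-1],
    [-0.008,-0.065,-0.028,0,0,0,-1],
    [-0.062,-0.028,-0.004,0,0,0,-1],
    [-0.062,-0.028,-0.004,0,0,0,-1],
    [-0.062,-0.028,-0.004,0,0,0,-1],
    [-0.062,-0.028,-0.004,0,0,0,-1]
  ]
}}

```text
time_s: 2.75
position: [0.2762, 0.2749, 0.3683]
eef_rot: [0.207, 0.978, 0.0, 0.0]
wrist_force: [0.6, 0.4, 0.6]
grip_width: 0.0003
```

{"method": "step_arm", "body": {
  "deltas": [
    [-0.062,-0.028,-0.004,0,0,0,-1],
    [-0.044,-0.035,0,-0.017,0.01,-0.023,-1],
    [-0.042,-0.037,-0.002,-0.017,0.01,-0.023,-1],
    [-0.04,-0.039,-0.004,-0.017,0.01,-0.023,-1],
    [-0.038,-0.041,-0.007,-0.017,0.01,-0.023,-1],
    [-0.036,-0.042,-0.009,-0.017,0.01,-0.023,-1],
    [-0.034,-0.044,-0.011,-0.017,0.01,-0.023,-1],
    [0,0,0,0,0,0,-1]
  ]
}}

```text
time_s: 3.55
position: [0.3775, 0.0979, 0.3694]
eef_rot: [0.066, 0.99, 0.117, -0.039]
wrist_force: [-0.6, -0.0, -0.3]
grip_width: 0.0
```

```bash
python3 - <<'E'
from h import *
o=get_obs(); E,Rt=Re(); R0=Ro.from_quat(o['eef_rot'])
rv=(R0.inv()*Ro.from_matrix(Rt)).as_rotvec()
pre=W(x0,[-.085,-.10,.32])[0]
rows([(np.array([.398,-.03,.36]),(R0*Ro.from_rotvec(.4*rv)).as_matrix()),(pre,Rt)],[6,8])
print(o['joints'])
E
```

```text
0 [-0.012, -0.041, -0.007, -0.016, 0.009, -0.022, -1.0]
1 [-0.01, -0.041, -0.009, -0.016, 0.009, -0.022, -1.0]
2 [-0.008, -0.041, -0.011, -0.016, 0.009, -0.022, -1.0]
3 [-0.006, -0.041, -0.012, -0.016, 0.009, -0.022, -1.0]
4 [-0.004, -0.041, -0.013, -0.016, 0.009, -0.022, -1.0]
5 [-0.002, -0.041, -0.015, -0.016, 0.009, -0.022, -1.0]
6 [-0.027, -0.009, 0.004, -0.018, 0.01, -0.025, -1.0]
7 [-0.026, -0.01, 0.003, -0.018, 0.01, -0.025, -1.0]
8 [-0.026, -0.012, 0.002, -0.018, 0.01, -0.025, -1.0]
9 [-0.025, -0.013, 0.001, -0.018, 0.01, -0.025, -1.0]
10 [-0.025, -0.014, -0.0, -0.018, 0.01, -0.025, -1.0]
11 [-0.024, -0.015, -0.001, -0.018, 0.01, -0.025, -1.0]
12 [-0.023, -0.017, -0.002, -0.018, 0.01, -0.025, -1.0]
13 [-0.022, -0.018, -0.003, -0.018, 0.01, -0.025, -1.0]
[-0.07765026  0.01306801 -0.42503223  1.21459399  0.23279809  0.04568501]
```

{"method": "step_arm", "body": {
  "deltas": [
    [-0.012,-0.041,-0.007,-0.016,0.009,-0.022,-1],
    [-0.01,-0.041,-0.009,-0.016,0.009,-0.022,-1],
    [-0.008,-0.041,-0.011,-0.016,0.009,-0.022,-1],
    [-0.006,-0.041,-0.012,-0.016,0.009,-0.022,-1],
    [-0.004,-0.041,-0.013,-0.016,0.009,-0.022,-1],
    [-0.002,-0.041,-0.015,-0.016,0.009,-0.022,-1],
    [-0.027,-0.009,0.004,-0.018,0.01,-0.025,-1],
    [-0.026,-0.01,0.003,-0.018,0.01,-0.025,-1]
  ]
}}

```text
time_s: 4.35
position: [0.4239, -0.0283, 0.3497]
eef_rot: [-0.13, 0.953, 0.261, -0.083]
wrist_force: [0.3, 0.3, -0.9]
grip_width: 0.0
```

{"method": "step_arm", "body": {
  "deltas": [
    [-0.026,-0.012,0.002,-0.018,0.01,-0.025,-1],
    [-0.025,-0.013,0.001,-0.018,0.01,-0.025,-1],
    [-0.025,-0.014,0,-0.018,0.01,-0.025,-1],
    [-0.024,-0.015,-0.001,-0.018,0.01,-0.025,-1],
    [-0.023,-0.017,-0.002,-0.018,0.01,-0.025,-1],
    [-0.022,-0.018,-0.003,-0.018,0.01,-0.025,-1],
    [0,0,0,0,0,0,-1]
  ]
}}

```text
time_s: 5.05
position: [0.5042, -0.0307, 0.317]
eef_rot: [-0.282, 0.878, 0.368, -0.116]
wrist_force: [-0.0, 0.1, -1.4]
grip_width: 0.0001
```

```bash
python3 - <<'E'
from h import *
o=get_obs(); E,Rt=Re(); print(o['joints'],o['position'],toE(o['position']),np.round(E.T@Ro.from_quat(o['eef_rot']).as_matrix(),3).tolist(),o['time_s'])
import pickle
S={}
for n in ['scene','wrist','top']:
    s=snapshot(n); S[n]=s
    save(s,n+'1.png')
pickle.dump(S,open('S1.pkl','wb'))
f=S['scene']['frame'][90:290,190:450,::-1]
cv2.imwrite('pics/sc1.png',cv2.resize(f,None,fx=3,fy=3,interpolation=cv2.INTER_CUBIC))
E
```

```text
[-0.38716855  0.65997491  0.13230111  1.75134715  0.39246694 -1.15583681] [ 0.50420595 -0.03069362  0.31701979] [-0.08209841 -0.09598772  0.31701979] [[-1.0, -0.009, -0.004], [-0.01, 0.702, 0.712], [-0.004, 0.712, -0.702]] 5.05
```

View pics/sc1.png

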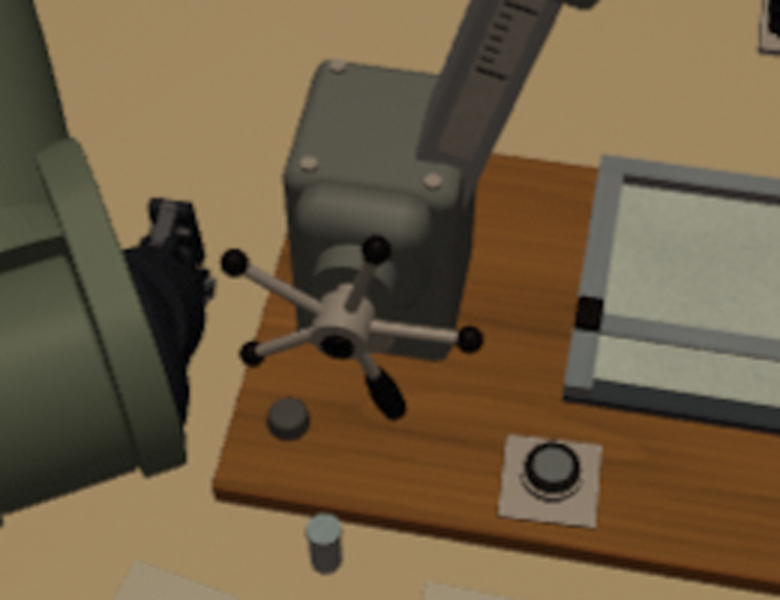

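View pics/wrist1.png

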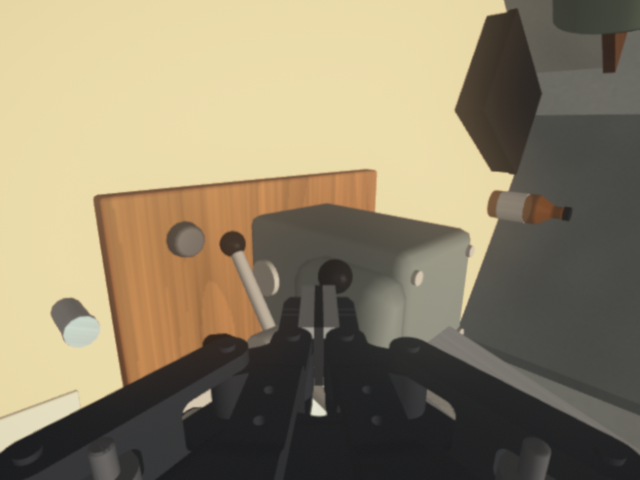

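View pics/top1.png

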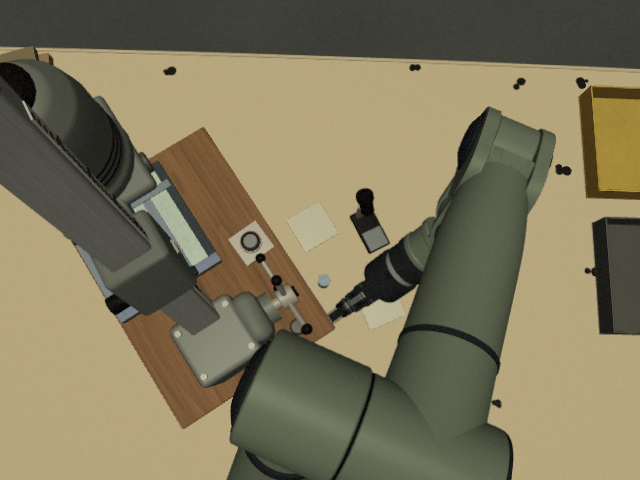

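```bash
python3 - <<'E'
from h import *
import pickle
S=pickle.load(open('S1.pkl','rb')); s=S['wrist']
o=get_obs(); R=Ro.from_quat(o['eef_rot']).as_matrix(); P=o['position']
print('cam in tool',R.T@(np.array(s['eye'])-P))
for uv in [(285,300),(303,285),(320,285),(336,285),(357,300),(274,335),(366,335),(205,340),(225,334),(428,345),(100,385),(560,390),(20,455),(620,455)]:
    o_,d=ray(s,[uv]); o_=R.T@(o_-P); d=R.T@d[0]
    for x in [.011]: t=(x-o_[0])/d[0]; print(uv,np.round((o_+t*d)*1000,0))
f=s['frame'][240:480,0:640,::-1]
cv2.imwrite('pics/wc1.png',cv2.resize(f[20:,160:480],None,fx=2.5,fy=2.5,interpolation=cv2.INTER_CUBIC))
# elbow in top view
t=S['top']
for uv in [(240,400),(300,335),(250,360)]:
    for z in [.4,.5,.6,.7]: print(uv,z,np.round(toE(onz(t,[uv],z)[0]),3))
E
```

```text
cam in tool [ 0.07170653 -0.00253579 -0.06998645]
(285, 300) [ 11. -15.  57.]
(303, 285) [11. -8. 71.]
(320, 285) [11. -2. 71.]
(336, 285) [11.  5. 71.]
(357, 300) [11. 12. 57.]
(274, 335) [ 11. -16.  32.]
(366, 335) [11. 12. 32.]
(205, 340) [ 11. -37.  29.]
(225, 334) [ 11. -31.  32.]
(428, 345) [11. 30. 26.]
(100, 385) [ 11. -57.   8.]
(560, 390) [11. 57.  5.]
(20, 455) [ 11. -61. -14.]
(620, 455) [ 11.  57. -14.]
(240, 400) 0.4 [-0.114  0.146  0.4  ]
(240, 400) 0.5 [-0.114  0.132  0.5  ]
(240, 400) 0.6 [-0.114  0.119  0.6  ]
(240, 400) 0.7 [-0.113  0.105  0.7  ]
(300, 335) 0.4 [-0.084  0.02   0.4  ]
(300, 335) 0.5 [-0.087  0.021  0.5  ]
(300, 335) 0.6 [-0.09   0.022  0.6  ]
(300, 335) 0.7 [-0.094  0.024  0.7  ]
(250, 360) 0.4 [-0.073  0.102  0.4  ]
(250, 360) 0.5 [-0.078  0.094  0.5  ]
(250, 360) 0.6 [-0.082  0.086  0.6  ]
(250, 360) 0.7 [-0.087  0.077  0.7  ]
```

View pics/wc1.png

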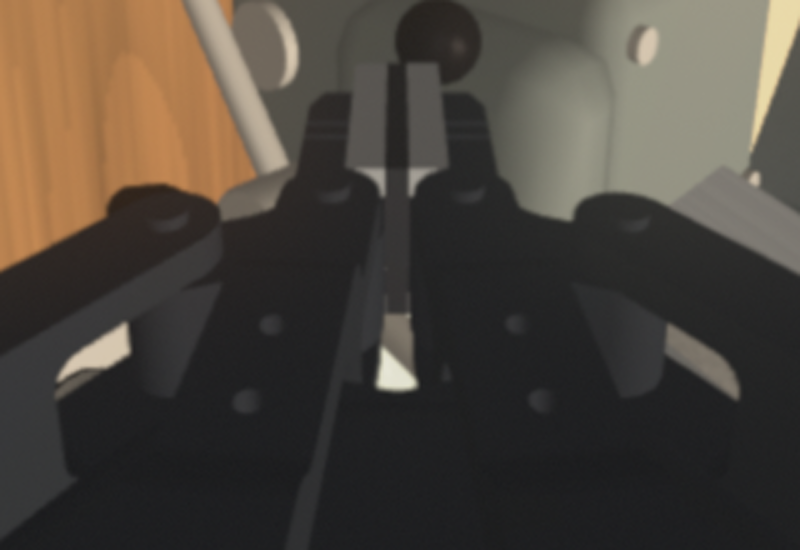

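View pics/scene1.png

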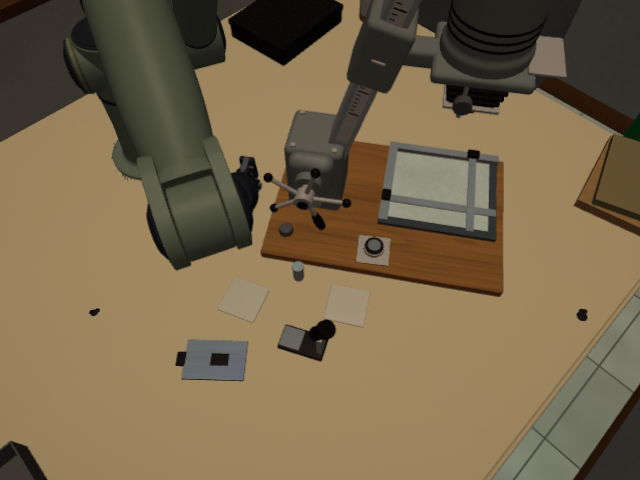

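```bash
cat >> h.py <<'E'
B=np.radians(45); c45=np.cos(B)
TE=np.array([[0,c45,c45],[1,0,0],[0,c45,-c45]]).T   # tool axes as columns in enlarger frame
CZ=.063
def tcpE(C): return np.array([C[0],0,C[1]])-CZ*TE[:,2]
g=[]
for y in np.linspace(-1,1,9):
    for xx in np.linspace(-.011,.011,9):
        for z in np.linspace(.033,.073,21):
            g.append([xx,y*(.008 if z>.057 else .012),z])
FP=np.array(g)
def gap(C,q,i):
    """signed gap of finger to spoke i (rod r5, ball/handle) """
    P=FP@TE.T+tcpE(C); d=np.array([np.sin(q+i*np.radians(72)),0,np.cos(q+i*np.radians(72))])
    v=P-[0,0,.185]; s=v@d
    L=.09 if i else .112
    sc_=np.clip(s,0,L if i==0 else .085); dist=np.linalg.norm(v-sc_[:,None]*d,axis=1)-.005
    if i: dist=np.minimum(dist,np.linalg.norm(v-.09*d,axis=1)-.010)
    else:
        hs=np.clip(s,.066,.106); dist=np.minimum(dist,np.linalg.norm(v-hs[:,None]*d,axis=1)-.0105)
    return dist.min()
def contact_q(C,i,lo,hi):
    for q in np.arange(lo,hi,.005):
        if gap(C,q,i)>=0: return q
    return np.nan
def Cpol(r,phi): return np.array([r*np.sin(np.radians(phi)),.185+r*np.cos(np.radians(phi))])
E
python3 - <<'E'
from h import *
q=x0[3]
for rho in [55,62]:
  print(rho)
  for phi in range(-95,10,10):
    C=Cpol(rho/1000,phi)
    for i in [2,0]:
        a0=i*np.radians(72)
        qq=contact_q(C,i,np.radians(phi)-a0,np.radians(phi)-a0+1.4)
        print(phi,i,'spoke angle at contact',round(np.degrees(qq+a0),1),'lag',round(np.degrees(qq+a0)-phi,1), 'gap to next',round(min(gap(C,qq,(i+4)%5),gap(C,qq,(i+1)%5))*1000,1))
E
```

```text
55
-95 2 spoke angle at contact -66.9 lag 28.1 gap to next 17.4
-95 0 spoke angle at contact -66.9 lag 28.1 gap to next 17.4
-85 2 spoke angle at contact -56.6 lag 28.4 gap to next 16.4
-85 0 spoke angle at contact -56.6 lag 28.4 gap to next 16.4
-75 2 spoke angle at contact -46.9 lag 28.1 gap to next 16.3
-75 0 spoke angle at contact -46.9 lag 28.1 gap to next 16.3
-65 2 spoke angle at contact -38.1 lag 26.9 gap to next 17.3
-65 0 spoke angle at contact -35.5 lag 29.5 gap to next 15.6
-55 2 spoke angle at contact -29.2 lag 25.8 gap to next 18.6
-55 0 spoke angle at contact -24.6 lag 30.4 gap to next 15.9
-45 2 spoke angle at contact -21.2 lag 23.8 gap to next 20.7
-45 0 spoke angle at contact -16.1 lag 28.9 gap to next 17.5
-35 2 spoke angle at contact -13.2 lag 21.8 gap to next 21.8
-35 0 spoke angle at contact -8.1 lag 26.9 gap to next 17.9
-25 2 spoke angle at contact -5.2 lag 19.8 gap to next 22.2
-25 0 spoke angle at contact -0.6 lag 24.4 gap to next 19.1
-15 2 spoke angle at contact 2.8 lag 17.8 gap to next 22.9
-15 0 spoke angle at contact 7.3 lag 22.3 gap to next 20.1
-5 2 s
[... 855 characters left out ...]
gle at contact -23.5 lag 21.5 gap to next 27.3
-45 0 spoke angle at contact -18.6 lag 26.4 gap to next 24.4
-35 2 spoke angle at contact -15.2 lag 19.8 gap to next 28.8
-35 0 spoke angle at contact -10.6 lag 24.4 gap to next 25.1
-25 2 spoke angle at contact -7.2 lag 17.8 gap to next 29.2
-25 0 spoke angle at contact -2.7 lag 22.3 gap to next 25.8
-15 2 spoke angle at contact 1.0 lag 16.0 gap to next 29.7
-15 0 spoke angle at contact 5.6 lag 20.6 gap to next 26.6
-5 2 spoke angle at contact 9.6 lag 14.6 gap to next 30.4
-5 0 spoke angle at contact 14.2 lag 19.2 gap to next 27.6
5 2 spoke angle at contact 21.9 lag 16.9 gap to next 29.3
5 0 spoke angle at contact 23.0 lag 18.0 gap to next 28.7
```

```bash
python3 - <<'E'
from h import *
E,_=Re(); C=Cpol(.062,-90); Q=W(x0,tcpE(C)+[0,-.06,0])[0]
rows([(Q,E@TE)],[14])
E
```

```text
0 [-0.003, -0.01, 0.008, 0.0, -0.0, 0.054, -1.0]
1 [-0.004, -0.01, 0.008, 0.0, -0.0, 0.054, -1.0]
2 [-0.005, -0.009, 0.008, 0.0, -0.0, 0.054, -1.0]
3 [-0.006, -0.009, 0.008, 0.0, -0.0, 0.054, -1.0]
4 [-0.007, -0.008, 0.008, 0.0, -0.0, 0.054, -1.0]
5 [-0.008, -0.007, 0.008, 0.0, -0.0, 0.054, -1.0]
6 [-0.009, -0.006, 0.008, 0.0, -0.0, 0.054, -1.0]
7 [-0.009, -0.005, 0.008, 0.0, -0.0, 0.054, -1.0]
8 [-0.01, -0.004, 0.008, 0.0, -0.0, 0.054, -1.0]
9 [-0.01, -0.003, 0.008, 0.0, -0.0, 0.054, -1.0]
10 [-0.01, -0.002, 0.008, 0.0, -0.0, 0.054, -1.0]
11 [-0.01, -0.0, 0.008, 0.0, -0.0, 0.054, -1.0]
12 [-0.01, 0.001, 0.008, 0.0, -0.0, 0.054, -1.0]
13 [-0.01, 0.002, 0.008, 0.0, -0.0, 0.054, -1.0]
```

{"method": "step_arm", "body": {
  "deltas": [
    [-0.003,-0.01,0.008,0,0,0.054,-1],
    [-0.004,-0.01,0.008,0,0,0.054,-1],
    [-0.005,-0.009,0.008,0,0,0.054,-1],
    [-0.006,-0.009,0.008,0,0,0.054,-1],
    [-0.007,-0.008,0.008,0,0,0.054,-1],
    [-0.008,-0.007,0.008,0,0,0.054,-1],
    [-0.009,-0.006,0.008,0,0,0.054,-1],
    [-0.009,-0.005,0.008,0,0,0.054,-1]
  ]
}}

```text
time_s: 6.0
position: [0.516, -0.0292, 0.2689]
eef_rot: [0.133, 0.914, 0.279, -0.264]
wrist_force: [-0.0, 0.6, 0.2]
grip_width: 0.0002
```

{"method": "step_arm", "body": {
  "deltas": [
    [-0.01,-0.004,0.008,0,0,0.054,-1],
    [-0.01,-0.003,0.008,0,0,0.054,-1],
    [-0.01,-0.002,0.008,0,0,0.054,-1],
    [-0.01,0,0.008,0,0,0.054,-1],
    [-0.01,0.001,0.008,0,0,0.054,-1],
    [-0.01,0.002,0.008,0,0,0.054,-1],
    [0,0,0,0,0,0,-1]
  ]
}}

```text
time_s: 6.7
position: [0.5254, -0.027, 0.2305]
eef_rot: [0.427, 0.818, 0.177, -0.342]
wrist_force: [-0.6, -0.5, 0.4]
grip_width: -0.0001
```

```bash
cat >> h.py <<'E'
def status(shots=(),tag='a',crop=True):
    o=get_obs(); Pe=toE(o['position']); Rt=Ro.from_euler('z',-x0[2])*Ro.from_quat(o['eef_rot'])
    C=Pe+CZ*Rt.as_matrix()[:,2]
    print('t',round(o['time_s'],2),'TCP_E',np.round(Pe*1000,1),'C',np.round(C*1000,1),'phi',round(np.degrees(np.arctan2(C[0],C[2]-.185)),1),'rho',round(1000*np.hypot(C[0],C[2]-.185),1),'roterr deg',np.round(np.degrees((Ro.from_matrix(TE).inv()*Rt).as_rotvec()),2),'F',np.round(o['wrist_force'],1),'j',np.round(o['joints'],2))
    S={}
    for n in shots:
        s=snapshot(n); S[n]=s; save(s,n+tag+'.png')
        if n=='scene':
            f=s['frame'][110:270,210:410,::-1]; cv2.imwrite('pics/c'+tag+'.png',cv2.resize(f,None,fx=4,fy=3.75,interpolation=cv2.INTER_CUBIC)[:600,:800])
    return o,S
E
python3 - <<'E'
from h import *
status(['scene','wrist','top'],'2')
E
```

```text
t 6.7 TCP_E [ -62.6 -105.1  230.5] C [-62.7 -60.4 186.2] phi -88.9 rho 62.7 roterr deg [0.08 0.23 0.16] F [-0.6 -0.5  0.4] j [-0.37  0.76  0.1   1.6   0.41  0.44]
```

View pics/c2.png

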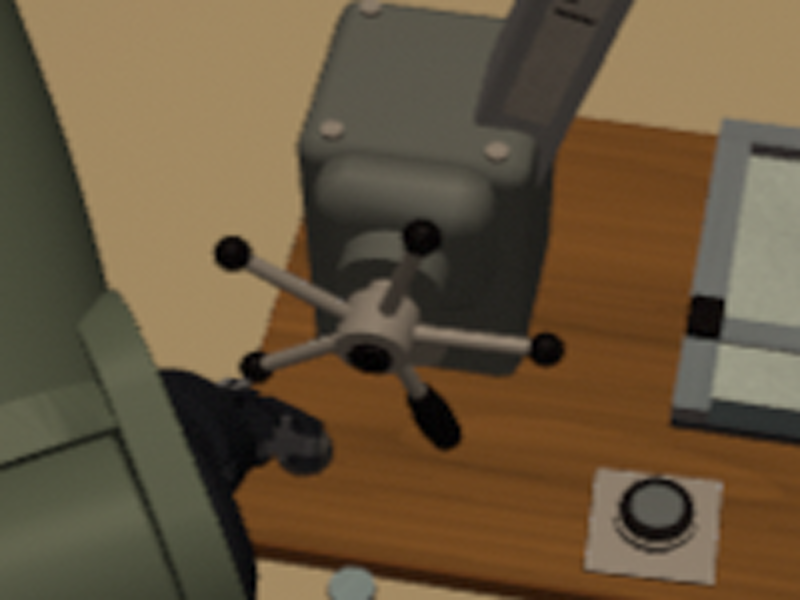

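View pics/wrist2.png

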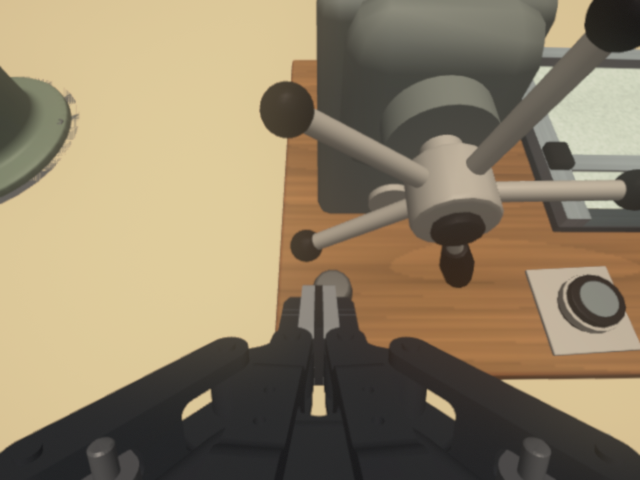

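View pics/top2.png

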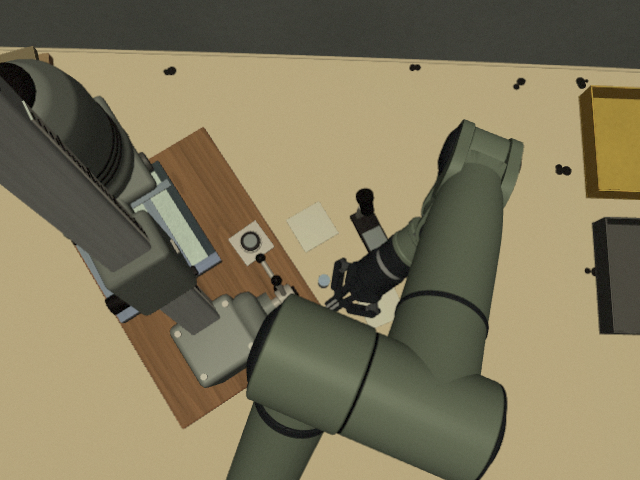

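```bash
python3 - <<'E'
from h import *
s=snapshot('wrist'); 
for i in range(1,5): print(i,proj(s,W(x0,sp(x0[3],i))))
print(proj(s,W(x0,[0,-.024,.185])))
E
```

```text
1 [[306.76349993 244.84568461]]
2 [[289.21556495 108.49476781]]
3 [[628.34882946  12.90697664]]
4 [[635.77447553 188.48445322]]
[[459.83822617 234.42814392]]
```

{"method": "step_arm", "body": {
  "deltas": [
    [0.02,0,0.02,0,0,0,-1],
    [0.02,0,0.02,0,0,0,-1],
    [0.02,0,0.02,0,0,0,-1],
    [0.025,0,0.025,0,0,0,-1],
    [0,0,0,0,0,0,-1]
  ]
}}

```text
time_s: 7.4
position: [0.4903, 0.0233, 0.231]
eef_rot: [0.426, 0.819, 0.177, -0.342]
wrist_force: [-0.1, 0.2, 0.4]
grip_width: -0.0002
```

```bash
python3 - <<'E'
from h import *
status(['scene','wrist'],'3')
E
```

```text
t 7.4 TCP_E [-62.5 -43.8 231. ] C [-62.7   1.  186.7] phi -88.4 rho 62.7 roterr deg [0.16 0.32 0.05] F [-0.1  0.2  0.4] j [-0.31  0.68 -0.06  1.51  0.44  0.49]
```

View pics/wrist3.png

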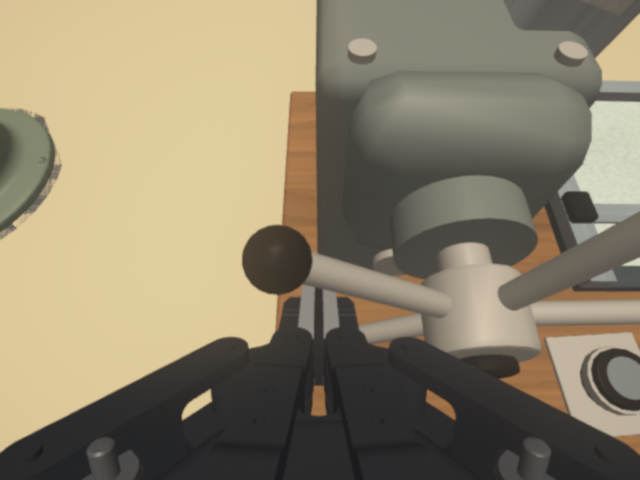

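```bash
cat >> h.py <<'E'
def arc(phi1,n,rho=.062,y=0.0):
    o=get_obs(); C=toE(o['position'])+CZ*TE[:,2]; r0=np.hypot(C[0],C[2]-.185); p0=np.degrees(np.arctan2(C[0],C[2]-.185))
    k=np.arange(n+1)/n; r=r0+(rho-r0)*np.minimum(k*2,1); p=p0+(phi1-p0)*k
    X=r*np.sin(np.radians(p)); Z=.185+r*np.cos(np.radians(p)); Y=C[1]+(y-C[1])*k
    D=np.diff(np.c_[X,Y,Z],axis=0)@TE/.5
    for d in D: print([*np.round(d,3).tolist(),0,0,0,-1])
E
python3 - <<'E'
from h import *
arc(2,16)
E
```

```text
[0.009, 0.001, -0.009, 0, 0, 0, -1]
[0.009, 0.002, -0.008, 0, 0, 0, -1]
[0.008, 0.003, -0.008, 0, 0, 0, -1]
[0.008, 0.004, -0.008, 0, 0, 0, -1]
[0.008, 0.006, -0.008, 0, 0, 0, -1]
[0.007, 0.007, -0.007, 0, 0, 0, -1]
[0.007, 0.008, -0.007, 0, 0, 0, -1]
[0.006, 0.009, -0.006, 0, 0, 0, -1]
[0.006, 0.009, -0.006, 0, 0, 0, -1]
[0.005, 0.01, -0.005, 0, 0, 0, -1]
[0.004, 0.011, -0.004, 0, 0, 0, -1]
[0.004, 0.011, -0.003, 0, 0, 0, -1]
[0.003, 0.012, -0.003, 0, 0, 0, -1]
[0.002, 0.012, -0.002, 0, 0, 0, -1]
[0.001, 0.012, -0.001, 0, 0, 0, -1]
[0.0, 0.012, -0.0, 0, 0, 0, -1]
```

{"method": "step_arm", "body": {
  "deltas": [
    [0.009,0.001,-0.009,0,0,0,-1],
    [0.009,0.002,-0.009,0,0,0,-1],
    [0.008,0.003,-0.008,0,0,0,-1],
    [0.008,0.004,-0.008,0,0,0,-1],
    [0.008,0.006,-0.008,0,0,0,-1],
    [0.007,0.007,-0.007,0,0,0,-1]
  ]
}}

```text
time_s: 8.1
position: [0.5015, 0.0282, 0.265]
eef_rot: [0.427, 0.818, 0.176, -0.342]
wrist_force: [1.0, -2.7, -4.9]
grip_width: -0.0002
```

```bash
python3 - <<'E'
from h import *
status(['wrist'],'4')
arc(2,10)
E
```

```text
t 8.1 TCP_E [-50.6 -46.2 265. ] C [-50.7  -1.4 220.7] phi -54.9 rho 62.0 roterr deg [0.11 0.23 0.15] F [ 1.  -2.7 -4.9] j [-0.3   0.66  0.01  1.59  0.45  0.5 ]
[0.007, 0.007, -0.006, 0, 0, 0, -1]
[0.006, 0.008, -0.006, 0, 0, 0, -1]
[0.006, 0.009, -0.005, 0, 0, 0, -1]
[0.005, 0.01, -0.005, 0, 0, 0, -1]
[0.004, 0.011, -0.004, 0, 0, 0, -1]
[0.004, 0.011, -0.003, 0, 0, 0, -1]
[0.003, 0.012, -0.002, 0, 0, 0, -1]
[0.002, 0.012, -0.002, 0, 0, 0, -1]
[0.001, 0.012, -0.001, 0, 0, 0, -1]
[0.0, 0.012, 0.0, 0, 0, 0, -1]
```

View pics/wrist4.png

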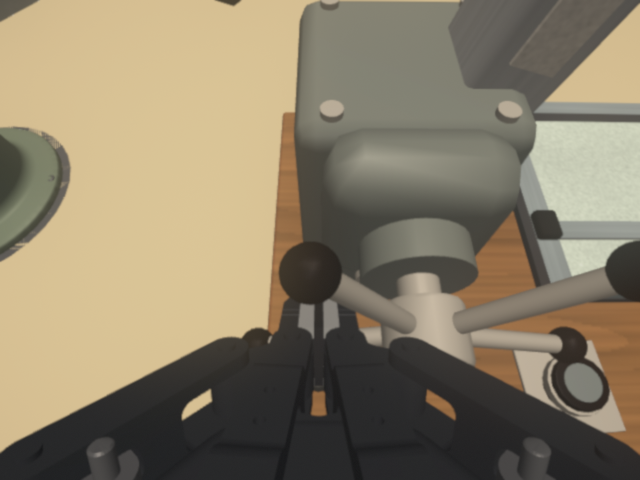

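{"method": "step_arm", "body": {
  "deltas": [
    [0.007,0.007,-0.007,0,0,0,-1],
    [0.006,0.008,-0.006,0,0,0,-1],
    [0.006,0.009,-0.006,0,0,0,-1],
    [0.005,0.01,-0.005,0,0,0,-1],
    [0.004,0.011,-0.004,0,0,0,-1],
    [0.004,0.011,-0.003,0,0,0,-1],
    [0.003,0.012,-0.002,0,0,0,-1]
  ]
}}

```text
time_s: 8.85
position: [0.5288, 0.0489, 0.2891]
eef_rot: [0.427, 0.818, 0.177, -0.342]
wrist_force: [-2.1, -1.7, -2.9]
grip_width: -0.0001
```

```bash
python3 - <<'E'
from h import *
status(['wrist','scene','top'],'5')
arc(4,4)
E
```

```text
t 8.85 TCP_E [-16.3 -44.9 289.1] C [-1.640e+01 -1.000e-01  2.448e+02] phi -15.4 rho 62.0 roterr deg [0.12 0.31 0.16] F [-2.1 -1.7 -2.9] j [-0.25  0.68  0.11  1.66  0.48  0.54]
[0.002, 0.01, -0.002, 0, 0, 0, -1]
[0.001, 0.01, -0.001, 0, 0, 0, -1]
[0.0, 0.01, -0.0, 0, 0, 0, -1]
[-0.0, 0.01, 0.0, 0, 0, 0, -1]
```

View pics/wrist5.png

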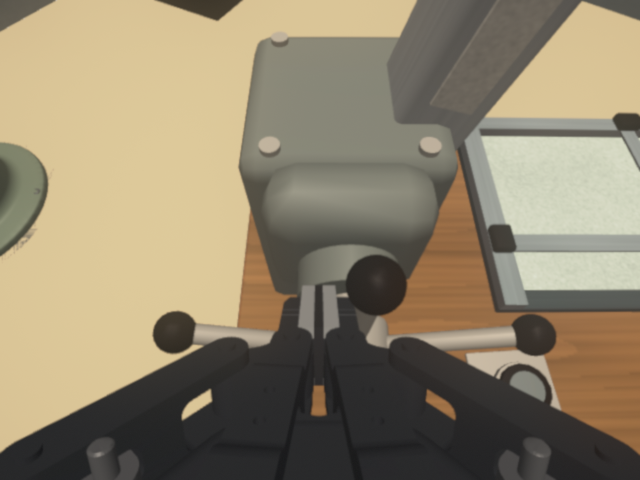

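View pics/scene5.png

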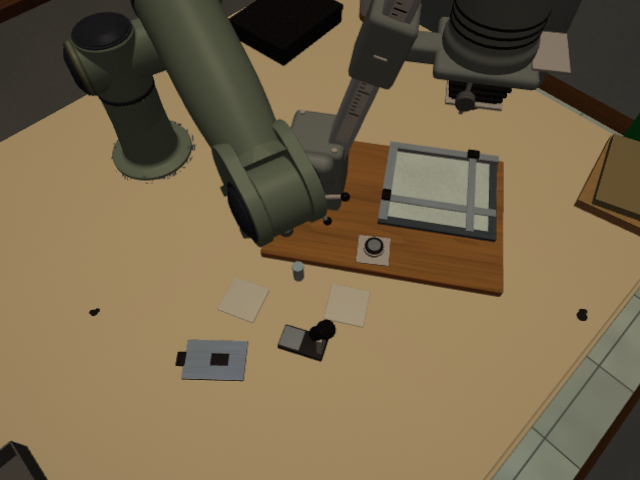

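{"method": "step_arm", "body": {
  "deltas": [
    [0.002,0.011,-0.002,0,0,0,-1],
    [0.001,0.011,-0.001,0,0,0,-1],
    [0,0.011,0,0,0,0,-1],
    [0,0.011,0,0,0,0,-1],
    [0,0,0,0,0,0,-1]
  ]
}}

```text
time_s: 9.5
position: [0.5474, 0.0617, 0.2908]
eef_rot: [0.427, 0.818, 0.177, -0.342]
wrist_force: [-0.3, -0.8, 0.2]
grip_width: -0.0001
```

```bash
cat >> h.py <<'E'
from scipy.optimize import minimize_scalar
def qfit(s,obs,q0):
    """obs: list of (uv, spoke idx) ball centres"""
    f=lambda q:sum(np.sum((proj(s,W(x0,sp(q,i)))[0]-uv)**2) for uv,i in obs)
    qs=q0+np.linspace(-.3,.3,601); v=[f(q) for q in qs]; k=int(np.argmin(v)); q=qs[k]
    print('q',round(q,4),'deg',round(np.degrees(q),2),[np.round(proj(s,W(x0,sp(q,i)))[0]-uv,1).tolist() for uv,i in obs]); return q
def rel(q): print({i:round((np.degrees(q)+72*i+180)%360-180,1) for i in range(5)})
E
python3 - <<'E'
from h import *
import pickle
o,S=status(['wrist'],'6'); pickle.dump(S,open('S6.pkl','wb'))
E
```

```text
t 9.5 TCP_E [  6.3 -45.1 290.8] C [  6.2  -0.3 246.5] phi 5.8 rho 61.8 roterr deg [0.05 0.29 0.11] F [-0.3 -0.8  0.2] j [-0.23  0.71  0.17  1.68  0.49  0.57]
```

View pics/wrist6.png

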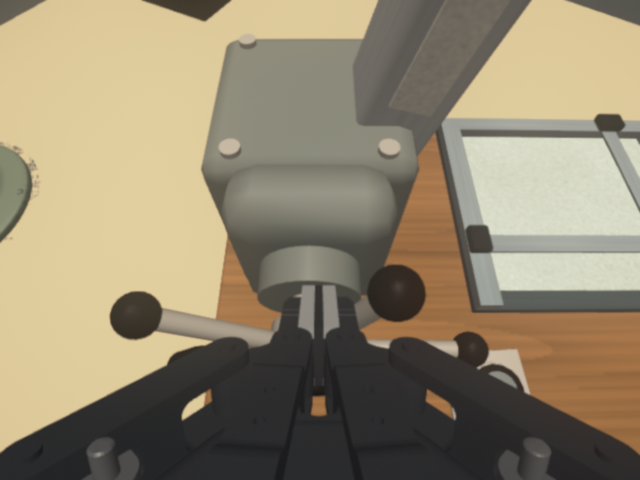

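```bash
python3 - <<'E'
from h import *
import pickle
s=pickle.load(open('S6.pkl','rb'))['wrist']
q=qfit(s,[((396,293),2),((136,315),1),((470,349),3)],-2.13); rel(q)
E
```

```text
q -2.151 deg -123.24 [[0.4, -1.9], [1.5, 0.3], [1.2, -1.1]]
{0: np.float64(-123.2), 1: np.float64(-51.2), 2: np.float64(20.8), 3: np.float64(92.8), 4: np.float64(164.8)}
```

```bash
python3 - <<'E'
from h import *
q=-2.151
for phi in (-90,-86,-82): print(phi,gap(Cpol(.062,phi),q,1),gap(Cpol(.062,phi),q,0))
q=-2.151+np.radians(72)
for phi in (-90,-86,-82): print(phi,gap(Cpol(.062,phi),q,4),gap(Cpol(.062,phi),q,0))
print((tcpE(Cpol(.062,-85))-toE(get_obs()['position'])))
E
```

```text
-90 0.010117377921175574 0.010858316213268318
-86 0.00738443825270121 0.015174448797842325
-82 0.00453511991881446 0.019079576866000446
-90 0.0121978555754127 0.007791402925774864
-86 0.01572971870046932 0.0047210302824093175
-82 0.019079576866000453 0.0016819553426416205
[-0.06793222  0.00058616 -0.05595812]
```

{"method": "step_arm", "body": {
  "deltas": [
    [0,-0.01,0,0,0,0,-1],
    [-0.028,0,-0.028,0,0,0,-1],
    [-0.028,0,-0.028,0,0,0,-1],
    [-0.028,0,-0.028,0,0,0,-1],
    [-0.028,-0.042,0.028,0,0,0,-1],
    [-0.028,-0.042,0.028,0,0,0,-1],
    [-0.027,-0.042,0.027,0,0,0,-1],
    [0,0,0,0,0,0,-1]
  ]
}}

```text
time_s: 10.35
position: [0.5226, -0.0274, 0.2305]
eef_rot: [0.428, 0.817, 0.177, -0.344]
wrist_force: [0.4, 0.4, 0.1]
grip_width: 0.0003
```

```bash
python3 - <<'E'
from h import *
o,S=status(['wrist'],'7')
print((tcpE(Cpol(.062,-88))-toE(o['position']))@TE/.5)
for i in range(5): print(i,proj(S['wrist'],W(x0,sp(-2.151,i))))
E
```

```text
t 10.35 TCP_E [ -65.1 -103.8  230.5] C [-65.2 -58.9 186.3] phi -88.9 rho 65.2 roterr deg [0.06 0.49 0.36] F [0.4 0.4 0.1] j [-0.37  0.76  0.09  1.6   0.41  0.44]
[0.08561139 0.00631179 0.08204567]
0 [[275.11613563 252.80426991]]
1 [[306.3656936   98.69303889]]
2 [[654.58321853  22.21294049]]
3 [[631.84690935 198.31769294]]
4 [[450.50852067 268.63889535]]
```

View pics/wrist7.png

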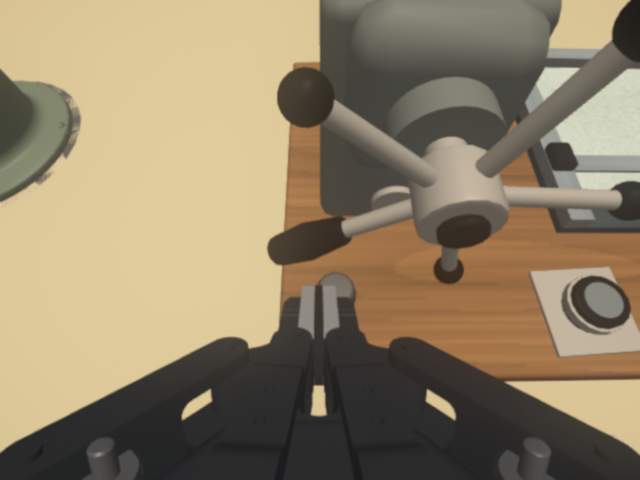

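{"method": "step_arm", "body": {
  "deltas": [
    [0.028,0.006,0.028,0,0,0,-1],
    [0.028,0,0.028,0,0,0,-1],
    [0.028,0,0.028,0,0,0,-1],
    [0,0,0,0,0,0,-1]
  ]
}}

```text
time_s: 10.8
position: [0.4928, 0.026, 0.2338]
eef_rot: [0.426, 0.819, 0.177, -0.342]
wrist_force: [-1.2, -0.2, -0.0]
grip_width: -0.0001
```

```bash
python3 - <<'E'
from h import *
o,S=status(['wrist'],'8')
arc(6,17)
E
```

```text
t 10.8 TCP_E [-58.9 -43.  233.8] C [-59.1   1.8 189.5] phi -85.7 rho 59.2 roterr deg [0.11 0.29 0.01] F [-1.2 -0.2 -0. ] j [-0.31  0.68 -0.05  1.52  0.45  0.49]
[0.008, 0.001, -0.008, 0, 0, 0, -1]
[0.008, 0.002, -0.008, 0, 0, 0, -1]
[0.008, 0.003, -0.008, 0, 0, 0, -1]
[0.008, 0.004, -0.008, 0, 0, 0, -1]
[0.007, 0.005, -0.007, 0, 0, 0, -1]
[0.007, 0.006, -0.007, 0, 0, 0, -1]
[0.007, 0.007, -0.007, 0, 0, 0, -1]
[0.006, 0.008, -0.006, 0, 0, 0, -1]
[0.005, 0.009, -0.006, 0, 0, 0, -1]
[0.005, 0.01, -0.005, 0, 0, 0, -1]
[0.004, 0.01, -0.004, 0, 0, 0, -1]
[0.003, 0.011, -0.003, 0, 0, 0, -1]
[0.003, 0.011, -0.003, 0, 0, 0, -1]
[0.002, 0.011, -0.002, 0, 0, 0, -1]
[0.001, 0.012, -0.001, 0, 0, 0, -1]
[0.0, 0.012, -0.0, 0, 0, 0, -1]
[-0.001, 0.012, 0.0, 0, 0, 0, -1]
```

View pics/wrist8.png

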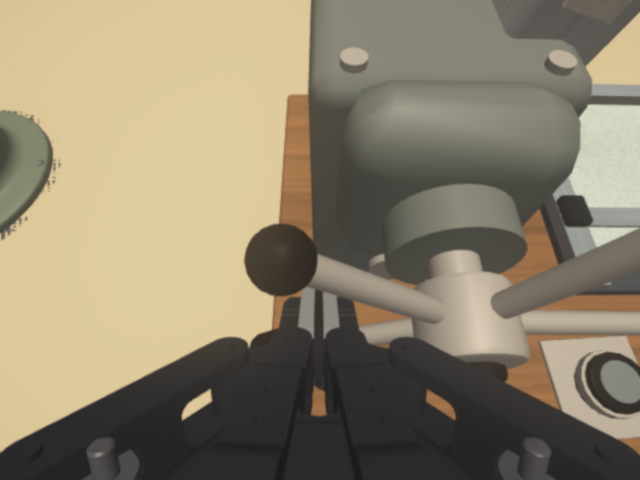

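Finger tips lie just under spoke 1's rod (ball at 281,259), long spoke handle well below. Pushing.

{"method": "step_arm", "body": {
  "deltas": [
    [0.008,0.001,-0.008,0,0,0,-1],
    [0.008,0.002,-0.008,0,0,0,-1],
    [0.008,0.003,-0.008,0,0,0,-1],
    [0.008,0.004,-0.008,0,0,0,-1],
    [0.007,0.005,-0.007,0,0,0,-1],
    [0.007,0.006,-0.007,0,0,0,-1],
    [0.007,0.007,-0.007,0,0,0,-1],
    [0.006,0.008,-0.006,0,0,0,-1]
  ]
}}

```text
time_s: 11.65
position: [0.5081, 0.0343, 0.2743]
eef_rot: [0.427, 0.818, 0.176, -0.342]
wrist_force: [-1.1, -0.9, -4.4]
grip_width: -0.0
```

{"method": "step_arm", "body": {
  "deltas": [
    [0.005,0.009,-0.006,0,0,0,-1],
    [0.005,0.01,-0.005,0,0,0,-1],
    [0.004,0.01,-0.004,0,0,0,-1],
    [0.003,0.011,-0.003,0,0,0,-1],
    [0.003,0.011,-0.003,0,0,0,-1],
    [0.002,0.011,-0.002,0,0,0,-1]
  ]
}}

```text
time_s: 12.25
position: [0.5339, 0.0521, 0.2901]
eef_rot: [0.427, 0.818, 0.177, -0.342]
wrist_force: [-3.7, -1.7, -1.5]
grip_width: 0.0002
```

```bash
python3 - <<'E'
from h import *
o,S=status(['wrist'],'9')
arc(6,3)
E
```

```text
t 12.25 TCP_E [-10.3 -45.2 290.1] C [-10.4  -0.4 245.8] phi -9.7 rho 61.6 roterr deg [0.12 0.32 0.16] F [-3.7 -1.7 -1.5] j [-0.25  0.69  0.13  1.66  0.48  0.55]
[0.002, 0.01, -0.001, 0, 0, 0, -1]
[0.001, 0.011, -0.0, 0, 0, 0, -1]
[-0.0, 0.011, 0.001, 0, 0, 0, -1]
```

{"method": "step_arm", "body": {
  "deltas": [
    [0.001,0.01,-0.001,0,0,0,-1],
    [0.001,0.01,-0.001,0,0,0,-1],
    [0,0.01,0,0,0,0,-1],
    [0,0,0,0,0,0,-1]
  ]
}}

```text
time_s: 12.7
position: [0.5468, 0.0607, 0.2912]
eef_rot: [0.427, 0.818, 0.177, -0.342]
wrist_force: [-0.7, -1.4, 0.6]
grip_width: -0.0002
```

```bash
python3 - <<'E'
from h import *
import pickle
o,S=status(['wrist'],'10'); pickle.dump(S,open('S10.pkl','wb'))
for i in range(5): print(i,proj(S['wrist'],W(x0,sp(np.radians(22-72),i))))
E
```

```text
t 12.7 TCP_E [  5.2 -45.5 291.2] C [  5.1  -0.7 246.9] phi 4.8 rho 62.1 roterr deg [0.04 0.29 0.11] F [-0.7 -1.4  0.6] j [-0.23  0.71  0.17  1.68  0.49  0.56]
0 [[ 83.13870308 301.88438679]]
1 [[403.83562649 291.11753692]]
2 [[471.1800913  348.10758443]]
3 [[342.68923279 372.79668454]]
4 [[197.73793203 362.60715039]]
```

View pics/wrist10.png

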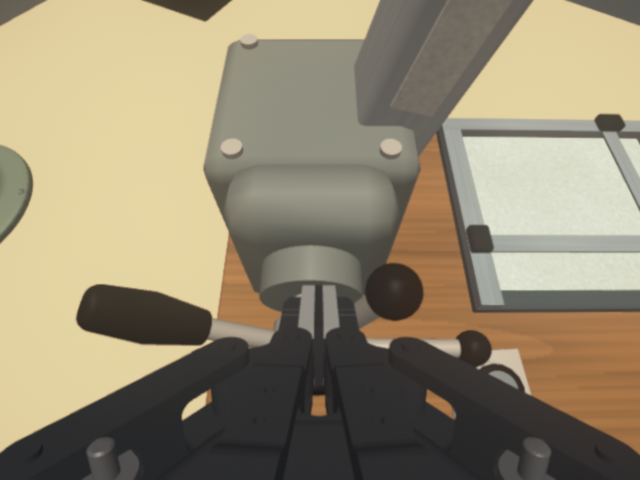

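{"method": "step_arm", "body": {
  "deltas": [
    [0,-0.01,0,0,0,0,-1],
    [-0.028,0,-0.028,0,0,0,-1],
    [-0.028,0,-0.028,0,0,0,-1],
    [-0.028,0,-0.028,0,0,0,-1],
    [-0.029,-0.041,0.029,0,0,0,-1],
    [-0.029,-0.041,0.029,0,0,0,-1],
    [-0.029,-0.041,0.029,0,0,0,-1],
    [0,0,0,0,0,0,-1]
  ]
}}

```text
time_s: 13.55
position: [0.5233, -0.0273, 0.2279]
eef_rot: [0.428, 0.817, 0.177, -0.344]
wrist_force: [0.5, 0.0, -1.0]
grip_width: 0.0001
```

```bash
python3 - <<'E'
from h import *
import pickle
s=pickle.load(open('S10.pkl','rb'))['wrist']
q=qfit(s,[((394,291),1),((473,348),2)],np.radians(-52)); rel(q)
o,S=status(['wrist'],'11')
for phi in (-92,-90,-88): print(phi,gap(Cpol(.062,phi),q,4),gap(Cpol(.062,phi),q,0))
print((tcpE(Cpol(.062,-90))-toE(o['position']))@TE/.5)
for i in range(5): print(i,proj(S['wrist'],W(x0,sp(q,i))))
E
```

```text
q -0.9136 deg -52.34 [[0.7, -1.2], [0.9, -1.4]]
{0: np.float64(-52.3), 1: np.float64(19.7), 2: np.float64(91.7), 3: np.float64(163.7), 4: np.float64(-124.3)}
t 13.55 TCP_E [ -64.5 -104.1  227.9] C [-64.6 -59.2 183.8] phi -91.1 rho 64.6 roterr deg [0.06 0.51 0.37] F [ 0.5  0.  -1. ] j [-0.37  0.77  0.09  1.6   0.41  0.44]
-92 0.011411322145616049 0.008554481636221826
-90 0.013217670886680761 0.00703460334235635
-88 0.014981704246793515 0.0055270024957289245
[0.08653269 0.00504802 0.08192003]
0 [[244.37422856  61.12608298]]
1 [[654.75137063  10.74869327]]
2 [[636.76451078 192.7673559 ]]
3 [[453.36509907 266.40617965]]
4 [[304.39442247 242.12564619]]
```

View pics/wrist11.png

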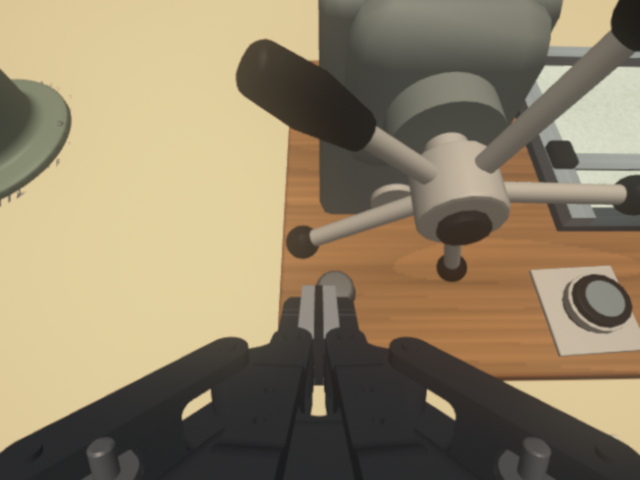

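{"method": "step_arm", "body": {
  "deltas": [
    [0.027,0.005,0.028,0,0,0,-1],
    [0.028,0,0.028,0,0,0,-1],
    [0.028,0,0.028,0,0,0,-1],
    [0,0,0,0,0,0,-1]
  ]
}}

```text
time_s: 14.0
position: [0.4934, 0.0255, 0.2312]
eef_rot: [0.426, 0.819, 0.177, -0.342]
wrist_force: [0.2, -0.2, 0.2]
grip_width: -0.0002
```

```bash
python3 - <<'E'
from h import *
o,S=status(['wrist'],'12')
C=toE(o['position'])+CZ*TE[:,2]; print(gap(C[[0,2]],-.9136,0),gap(C[[0,2]],-.9136,4))
arc(-34,12)
E
```

```text
t 14.0 TCP_E [-58.7 -43.7 231.2] C [-58.8   1.  186.8] phi -88.2 rho 58.9 roterr deg [ 0.11  0.28 -0.  ] F [ 0.2 -0.2  0.2] j [-0.31  0.69 -0.05  1.51  0.45  0.49]
0.005882862775607055 0.012714247796589993
[0.007, -0.0, -0.007, 0, 0, 0, -1]
[0.007, 0.0, -0.007, 0, 0, 0, -1]
[0.007, 0.001, -0.007, 0, 0, 0, -1]
[0.007, 0.002, -0.007, 0, 0, 0, -1]
[0.007, 0.003, -0.007, 0, 0, 0, -1]
[0.007, 0.003, -0.007, 0, 0, 0, -1]
[0.006, 0.005, -0.006, 0, 0, 0, -1]
[0.006, 0.006, -0.006, 0, 0, 0, -1]
[0.005, 0.006, -0.005, 0, 0, 0, -1]
[0.005, 0.007, -0.005, 0, 0, 0, -1]
[0.005, 0.007, -0.005, 0, 0, 0, -1]
[0.004, 0.008, -0.004, 0, 0, 0, -1]
```

View pics/wrist12.png

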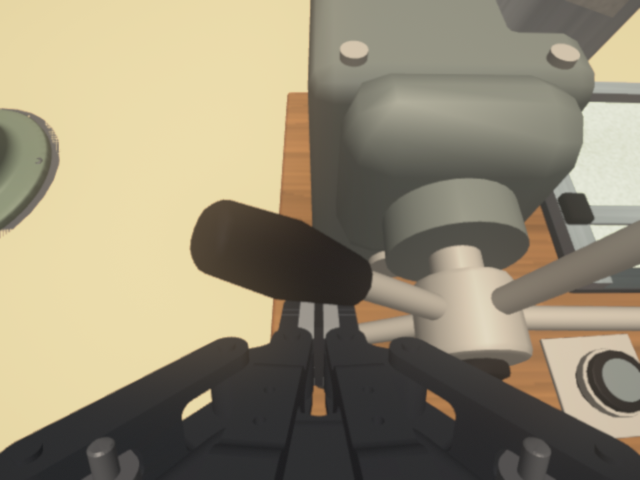

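{"method": "step_arm", "body": {
  "deltas": [
    [0.007,0,-0.007,0,0,0,-1],
    [0.007,0,-0.007,0,0,0,-1],
    [0.007,0.001,-0.007,0,0,0,-1],
    [0.007,0.002,-0.007,0,0,0,-1],
    [0.007,0.003,-0.007,0,0,0,-1],
    [0.007,0.003,-0.007,0,0,0,-1],
    [0.006,0.005,-0.006,0,0,0,-1],
    [0.006,0.006,-0.006,0,0,0,-1]
  ]
}}

```text
time_s: 14.85
position: [0.5028, 0.029, 0.2673]
eef_rot: [0.427, 0.818, 0.177, -0.341]
wrist_force: [5.3, -0.4, -12.1]
grip_width: 0.0003
```

{"method": "step_arm", "body": {
  "deltas": [
    [0.005,0.006,-0.005,0,0,0,-1],
    [0.005,0.007,-0.005,0,0,0,-1],
    [0.005,0.007,-0.005,0,0,0,-1],
    [0.004,0.008,-0.004,0,0,0,-1],
    [0,0,0,0,0,0,-1]
  ]
}}

```text
time_s: 15.35
position: [0.5134, 0.0376, 0.2818]
eef_rot: [0.427, 0.818, 0.177, -0.342]
wrist_force: [0.0, -1.6, 0.6]
grip_width: 0.0001
```

```bash
python3 - <<'E'
from h import *
import pickle
o,S=status(['wrist'],'13'); pickle.dump(S,open('S13.pkl','wb'))
C=toE(o['position'])+CZ*TE[:,2]; print('pred',np.degrees(contact_q(C[[0,2]],0,-1,.3)))
arc(-22,6)
E
```

```text
t 15.35 TCP_E [-35.4 -45.3 281.8] C [-35.5  -0.5 237.5] phi -34.1 rho 63.4 roterr deg [0.11 0.34 0.14] F [ 0.  -1.6  0.6] j [-0.28  0.67  0.06  1.63  0.46  0.52]
pred -57.29577951308232
[0.001, 0.004, -0.001, 0, 0, 0, -1]
[0.001, 0.004, -0.001, 0, 0, 0, -1]
[0.001, 0.004, -0.001, 0, 0, 0, -1]
[0.002, 0.004, -0.001, 0, 0, 0, -1]
[0.001, 0.004, -0.001, 0, 0, 0, -1]
[0.001, 0.004, -0.001, 0, 0, 0, -1]
```

View pics/wrist13.png

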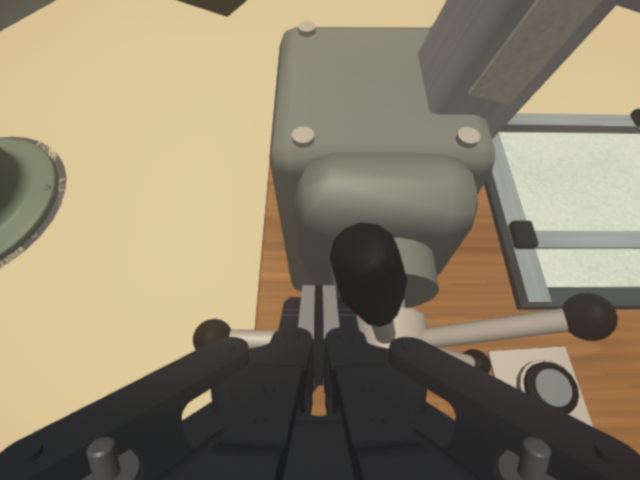

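```bash
python3 - <<'E'
from h import *
import pickle
s=pickle.load(open('S13.pkl','rb'))['wrist']
q=qfit(s,[((590,316),1),((212,336),4)],-.2); rel(q)
print(proj(s,W(x0,[sp(q,0),sp(q,0,.06)])))
C=[-.0355,.2375]
for qq in np.radians([-20,-15,-12,-10,-8,-6,-4]): print(np.degrees(qq),gap(C,qq,0))
for phi in range(-34,-14,3): print(phi,np.degrees(contact_q(Cpol(.0634,phi),0,-.25,.3)))
E
```

```text
q -0.18 deg -10.31 [[-0.6, 1.1], [1.3, 0.9]]
{0: np.float64(-10.3), 1: np.float64(61.7), 2: np.float64(133.7), 3: np.float64(-154.3), 4: np.float64(-82.3)}
[[381.34349021 242.55633736]
 [386.26675821 305.90691779]]
-20.0 -0.010235505604888189
-14.999999999999998 -0.005547297713018027
-12.000000000000002 -0.0018404412380734082
-10.0 0.0006602213602423541
-8.0 0.0031700521042170166
-6.000000000000001 0.005675403963936168
-4.0 0.008159461812347375
-34 -10.313240312354814
-31 -8.02140913183152
-28 -5.443099053742813
-25 -3.151267873219518
-22 -0.8594366926962229
-19 1.718873385392484
-16 4.297183463481191
```

{"method": "step_arm", "body": {
  "deltas": [
    [0.002,0.004,-0.002,0,0,0,-1],
    [0.002,0.004,-0.002,0,0,0,-1],
    [0.002,0.005,-0.002,0,0,0,-1],
    [0.001,0.004,-0.001,0,0,0,-1],
    [0,0,0,0,0,0,-1]
  ]
}}

```text
time_s: 15.9
position: [0.5205, 0.0423, 0.2862]
eef_rot: [0.427, 0.818, 0.177, -0.342]
wrist_force: [-1.9, -0.9, -2.7]
grip_width: -0.0001
```

```bash
python3 - <<'E'
from h import *
import pickle
o,S=status(['wrist'],'14'); pickle.dump(S,open('S14.pkl','wb'))
s=S['wrist']
for q in (-4,-2,0): print(q,proj(s,W(x0,[sp(np.radians(q),i) for i in range(5)])).round(1).tolist())
f=s['frame'][200:400]; 
cv2.imwrite('pics/w14.png',cv2.resize(f[:,140:640,::-1],(800,320),interpolation=cv2.INTER_CUBIC))
for t in ['spoke_1','long_spoke']:
    for r in outline_of(s,t): print(t,r['conf'],r['rect'])
E
```

```text
t 15.9 TCP_E [-26.9 -45.5 286.2] C [-27.   -0.8 241.9] phi -25.4 rho 62.9 roterr deg [0.09 0.32 0.14] F [-1.9 -0.9 -2.7] j [-0.27  0.67  0.08  1.64  0.47  0.53]
-4 [[393.5, 246.7], [561.8, 325.3], [442.2, 366.8], [291.9, 369.2], [196.9, 333.4]]
-2 [[408.0, 246.3], [560.6, 327.1], [437.9, 367.4], [288.1, 368.8], [196.8, 331.8]]
0 [[422.5, 246.1], [559.2, 328.8], [433.7, 367.9], [284.2, 368.4], [196.9, 330.1]]
spoke_1 0.98 [403.9, 309.7, 186.7, 39.8]
spoke_1 0.73 [175.6, 312.8, 103.3, 41.7]
long_spoke 0.88 [345.8, 225.5, 73.9, 117.7]
long_spoke 0.18 [174.5, 0.0, 463.9, 454.5]
```

View pics/wrist14.png

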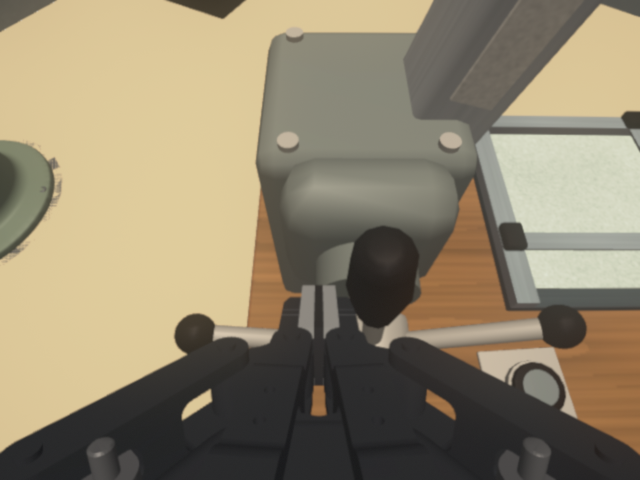

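{"method": "step_arm", "body": {
  "deltas": [
    [0.001,0.003,-0.001,0,0,0,-1],
    [0.001,0.003,-0.001,0,0,0,-1],
    [0,0,0,0,0,0,-1],
    [0,-0.012,0,0,0,0,-1],
    [-0.028,0,-0.028,0,0,0,-1],
    [-0.028,0,-0.028,0,0,0,-1],
    [-0.028,0,-0.028,0,0,0,-1],
    [0,0,0,0,0,0,-1]
  ]
}}

```text
time_s: 16.85
position: [0.5531, -0.0101, 0.287]
eef_rot: [0.428, 0.818, 0.178, -0.341]
wrist_force: [0.1, -0.1, 0.3]
grip_width: -0.0001
```

```bash
python3 - <<'E'
from h import *
import pickle
o,S=status(['wrist','scene','top'],'15'); pickle.dump(S,open('S15.pkl','wb'))
for n in S:
  for q in (-4,-2,0): print(n,q,proj(S[n],W(x0,[sp(np.radians(q),i) for i in range(5)])).round(1).tolist())
E
```

```text
t 16.85 TCP_E [ -30.2 -107.2  287. ] C [-30.1 -62.4 242.6] phi -27.6 rho 65.0 roterr deg [-0.09  0.26  0.21] F [ 0.1 -0.1  0.3] j [-0.33  0.76  0.24  1.74  0.43  0.48]
wrist -4 [[384.2, 93.7], [530.3, 212.7], [432.9, 284.5], [298.1, 288.6], [219.4, 225.3]]
wrist -2 [[395.3, 93.2], [529.7, 215.6], [429.1, 285.4], [294.7, 287.8], [219.6, 222.5]]
wrist 0 [[406.3, 93.0], [528.9, 218.5], [425.3, 286.3], [291.3, 287.0], [220.0, 219.7]]
scene -4 [[298.0, 161.7], [343.3, 192.9], [330.4, 219.1], [284.3, 214.0], [262.9, 184.6]]
scene -2 [[300.0, 161.9], [343.8, 193.8], [329.3, 219.5], [283.2, 213.4], [263.1, 183.8]]
scene 0 [[301.9, 162.1], [344.2, 194.8], [328.1, 219.8], [282.0, 212.7], [263.4, 182.9]]
top -4 [[285.9, 293.6], [260.8, 257.7], [271.3, 276.6], [299.5, 319.9], [310.8, 334.5]]
top -2 [[284.6, 291.7], [260.6, 257.4], [272.0, 277.7], [300.2, 320.9], [310.6, 334.1]]
top 0 [[283.4, 289.8], [260.4, 257.3], [272.7, 278.8], [300.9, 321.9], [310.3, 333.6]]
```

View pics/wrist15.png

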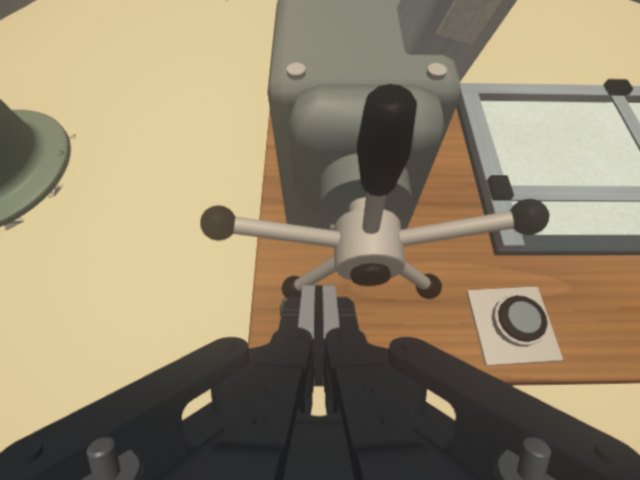

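View pics/scene15.png

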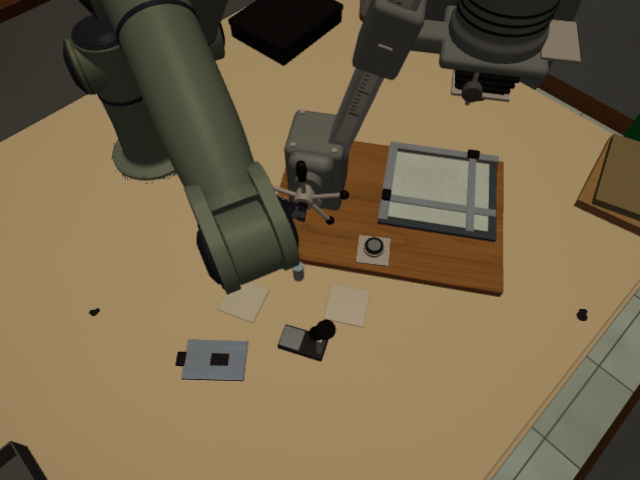

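View pics/top15.png

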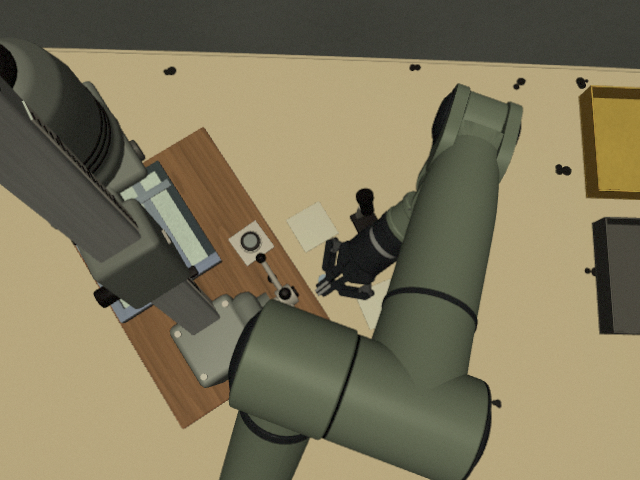

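```bash
cat >> h.py <<'E'
from scipy.optimize import least_squares
def blobs(s,cands,r=22):
    out=[]
    g=s['frame'].max(axis=2).astype(int)
    for u,v in cands:
        u0,v0=int(u)-r,int(v)-r; m=(g[v0:v0+2*r,u0:u0+2*r]<75).astype(np.uint8)
        n,l,st,ce=cv2.connectedComponentsWithStats(m); k=1+np.argmax(st[1:,4]); 
        x,y,w,h,a=st[k]; out.append((u0+x+w/2-.5,v0+y+h/2-.5)); print('blob',out[-1],w,h,a)
    return out
def qfit2(s,obs,q0):
    def f(x): return np.concatenate([proj(s,W(x0,sp(x[0],i)))[0]+x[1:]-uv for uv,i in obs])
    R=least_squares(f,[q0,0,0]); print('q deg',np.degrees(R.x[0]).round(2),'shift',R.x[1:].round(1),'res',f(R.x).round(1)); return R.x[0]
E
python3 - <<'E'
from h import *
import pickle
S=pickle.load(open('S15.pkl','rb')); s=S['wrist']
b=blobs(s,[(218,223),(530,216),(429,287)])
qfit(s,list(zip(b,[4,1,2])),0); qfit2(s,list(zip(b,[4,1,2])),0); qfit2(s,list(zip(b[:2],[4,1])),0)
print(proj(s,W(x0,[sp(np.radians(q),0) for q in (-4,-3,-2,-1,0)])).round(1).tolist())
f=s['frame'][60:300,190:560,::-1]; cv2.imwrite('pics/w15.png',cv2.resize(f,None,fx=2.15,fy=2.15,interpolation=cv2.INTER_CUBIC))
f=S['scene']['frame'][140:240,240:370,::-1]; cv2.imwrite('pics/c15.png',cv2.resize(f,None,fx=6,fy=6,interpolation=cv2.INTER_CUBIC))
E
```

```text
Traceback (most recent call last):
  File "h.py", line 95, in blobs
    n,l,st,ce=cv2.connectedComponentsWithStats(m); k=1+np.argmax(st[1:,4]);
                                                       ~~~~~~~~~^^^^^^^^^^
ValueError: attempt to get argmax of an empty sequence
```

View pics/c15.png

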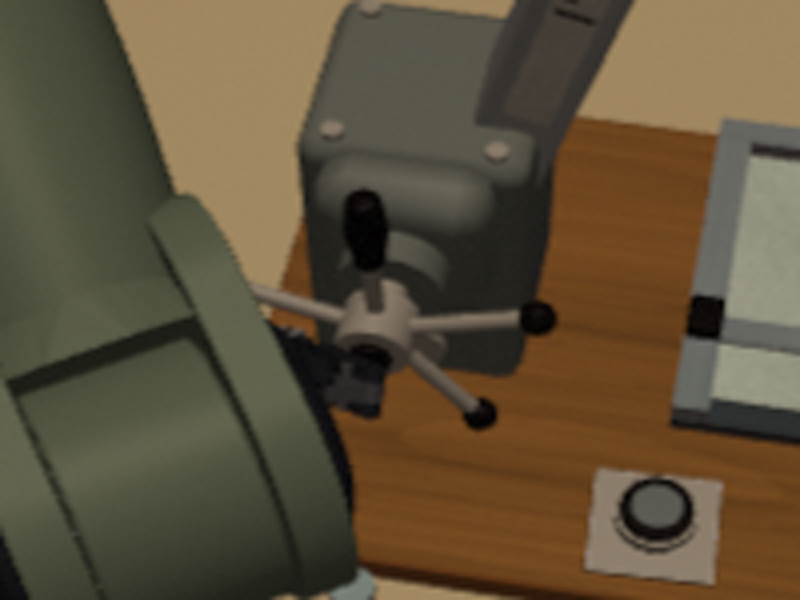

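```bash
sed -i 's/<75/<TH/; s/def blobs(s,cands,r=22)/def blobs(s,cands,r=22,TH=110)/' h.py; python3 - <<'E'
from h import *
import pickle
S=pickle.load(open('S15.pkl','rb')); s=S['wrist']
print(s['frame'][223,200:240].max(axis=1), s['frame'][216,505:550].max(axis=1))
for TH in (95,110,125):
  b=blobs(s,[(218,223),(530,216)],TH=TH)
  qfit2(s,list(zip(b,[4,1])),0)
print(proj(s,W(x0,[sp(np.radians(q),0) for q in (-4,-3,-2,-1,0)])).round(1).tolist())
f=s['frame'][60:300,190:560,::-1]; cv2.imwrite('pics/w15.png',cv2.resize(f,None,fx=2.15,fy=2.15,interpolation=cv2.INTER_CUBIC))
E
```

```text
[149  94  83  83  82  82  83  83  82  82  83  83  82  83  83  83  83  83
  83  82  82  81  80  80  80  80  79  78  79  78  78  78  79  90 136 191
 206 207 208 208] [197 199 200 202 204 205 194 152  97  65  60  60  60  61  60  61  61  60
  62  62  62  63  62  64  65  66  67  67  67  67  66  67  66  65  66  65
  65  64  65  65  65  65  66  90 150]
blob (np.float64(217.0), np.float64(222.5)) 33 32 853
blob (np.float64(531.0), np.float64(218.0)) 41 39 1102
q deg -1.46 shift [-0.6  1.2] res [ 2.1  0.4 -2.1 -0.4]
blob (np.float64(217.5), np.float64(222.5)) 34 34 903
blob (np.float64(530.5), np.float64(218.0)) 42 39 1151
q deg -1.4 shift [-0.6  1.2] res [ 1.6  0.3 -1.6 -0.3]
blob (np.float64(219.5), np.float64(222.5)) 38 34 935
blob (np.float64(529.5), np.float64(217.5)) 44 40 1218
q deg -1.37 shift [-0.1  0.9] res [ 0.1  0.  -0.1 -0. ]
[[384.2, 93.7], [389.8, 93.4], [395.3, 93.2], [400.8, 93.1], [406.3, 93.0]]
```

View pics/w15.png

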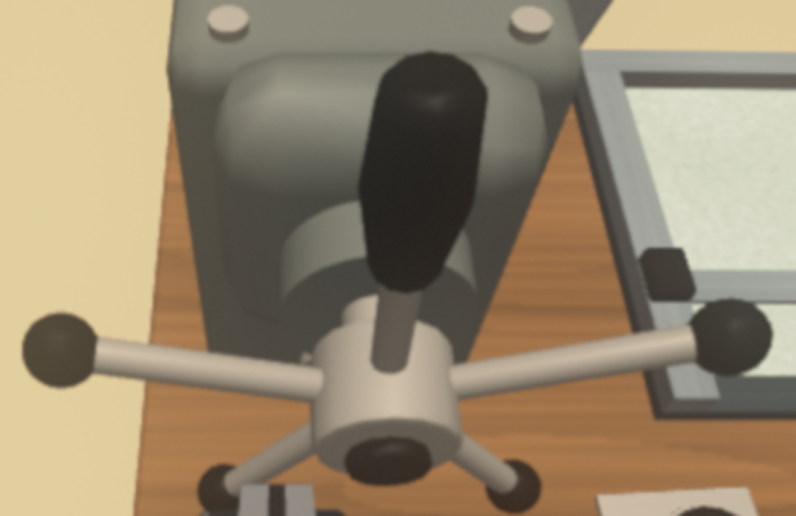

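```bash
python3 - <<'E'
from h import *
import pickle
S=pickle.load(open('S15.pkl','rb')); s=S['wrist']
g=s['frame'].astype(int).max(axis=2)
mids=[]
for v in range(105,190,5):
    row=g[v,330:450]; d=np.where(row<62)[0]
    # contiguous run around 390
    k=np.where(np.diff(d)>1)[0]; runs=np.split(d,k+1); r=max(runs,key=len); mids.append((330+(r[0]+r[-1])/2,v)); print(v,330+r[0],330+r[-1],end='; ')
mids=np.array(mids)
print()
def F(x,pr=False):
    s2=dict(s); s2['eye']=np.array(s['eye'])+x[1:4]
    r=[]
    for uv,i in [((217.9,222.8),4),((530,216.7),1),((429,286.5),2)]:
        r+=list(proj(s2,W(x0,sp(x[0],i)))[0]-uv)
    ax=proj(s2,W(x0,[sp(x[0],0,t) for t in np.linspace(.05,.115,20)]))
    o=np.argsort(ax[:,1]); r+=list(.5*(np.interp(mids[:,1],ax[o,1],ax[o,0])-mids[:,0]))
    return np.array(r)
R=least_squares(F,[-.03,0,0,0]); print(np.degrees(R.x[0]),R.x[1:],F(R.x).round(1))
R=least_squares(lambda x:np.r_[F(np.r_[x,0,0,0])],[-.03]); print(np.degrees(R.x[0]),F(np.r_[R.x,0,0,0]).round(1))
R=least_squares(lambda x:F(np.r_[x,0,0,0])[:6],[-.03]); print('balls only',np.degrees(R.x[0]))
E
```

```text
105 366 388; 110 364 414; 115 363 414; 120 362 413; 125 361 413; 130 360 412; 135 359 412; 140 358 411; 145 357 411; 150 357 410; 155 358 409; 160 359 407; 165 360 405; 170 360 401; 175 361 399; 180 360 396; 185 362 395; 
-2.4916246285599586 [ 3.39812361e-05  1.26880210e-03 -7.62585822e-04] [-0.2  1.3 -0.3 -0.9  0.5 -0.4  6.2 -0.2 -0.3 -0.2 -0.3 -0.2 -0.3 -0.2
 -0.3 -0.5 -0.8 -1.  -1.1 -0.5 -0.6  0.  -0.6]
-2.762996892192354 [ 1.6  0.8 -0.1 -2.2  1.6 -1.4  6.2 -0.2 -0.3 -0.1 -0.2 -0.1 -0.2 -0.1
 -0.2 -0.3 -0.7 -0.8 -0.9 -0.3 -0.4  0.3 -0.4]
balls only -1.8172958298735313
```

```bash
python3 - <<'E'
from h import *
import pickle
S=pickle.load(open('S15.pkl','rb')); s=S['wrist']
f=s['frame'][60:400,190:640,::-1]
P=proj(s,W(x0,[[-.1,-.06,.025],[.1,-.06,.025],[.2,-.06,.025],[-.1,0,.025],[-.1,.1,.025],[0,-.024,.185]])); print(P.round(1).tolist())
cv2.imwrite('pics/l15.png',cv2.resize(s['frame'][330:400,230:430,::-1],(800,280),interpolation=cv2.INTER_CUBIC))
cv2.imwrite('pics/r15.png',cv2.resize(s['frame'][330:400,430:630,::-1],(800,280),interpolation=cv2.INTER_CUBIC))
cv2.imwrite('pics/h15.png',cv2.resize(s['frame'][190:300,270:470,::-1],(800,440),interpolation=cv2.INTER_CUBIC))
# left edge of board: yellow->wood transitions
a=s['frame'].astype(int)
for v in range(150,280,20):
    r=a[v,240:300]; b=r[:,2]; print(v,240+np.argmin(np.diff(b)), b[::6])
for u in [240,400,480,560,620]:
    c=a[360:400,u,:]; print(u,c[::2,0],c[::2,2])
E
```

```text
[[244.3, 383.3], [461.5, 382.0], [567.7, 380.3], [249.8, 319.5], [257.3, 232.4], [372.2, 279.0]]
150 265 [158 157 158 157 150  80  69  67  68  64]
170 263 [158 158 157 157  92  79  77  66  66  62]
190 261 [158 158 157 157  75  77  76  65  66  66]
210 259 [158 157 157 154  79  78  78  76  66  66]
230 282 [120 126 133 140 145 150 154 159 160 161]
250 255 [158 158 157  77  81  80  78  79  79  78]
270 254 [158 158 156  80  79  79  78  78  78  77]
240 [54 53 53 51 51 51 53 53 51 52 51 50 50 49 48 49 49 48 48 48] [46 46 46 46 45 46 49 48 48 48 48 47 47 46 47 47 48 47 46 47]
400 [50 50 49 49 48 48 49 51 51 50 49 49 49 49 48 48 48 46 47 45] [40 42 41 41 41 42 43 46 46 46 46 46 46 46 46 46 46 45 46 44]
480 [165 166 170 172 162  97  61  60  60  59  59  58  57  57  56  56  56  55
  53  54] [75 75 77 78 75 58 52 51 52 51 51 50 49 50 50 49 49 50 47 49]
560 [162 159 165 166 162 158 163 169 171 161 141  96 138 220 220 220 220 220
 220 220] [116  74  75  75  74  73  74  77  77  73  64  49  88 153 153 153 153 153
 153 153]
620 [156 158 162 162 160 159 163 167 167 157 126 101 207 220 220 220 220 220
 220 220] [ 70  71  72  72  72  71  74  75  75  69  57  55 140 152 152 152 152 153
 152 153]
```

View pics/l15.png

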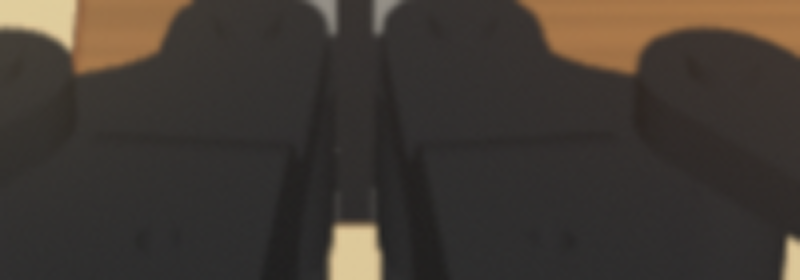

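View pics/h15.png

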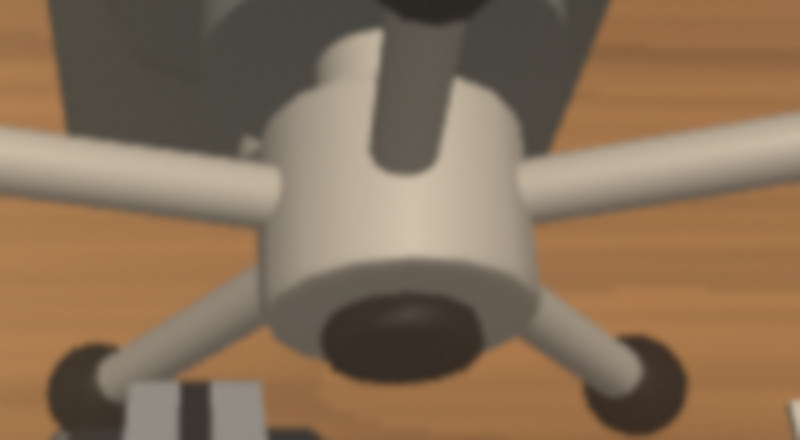

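```bash
cat > fit15.py <<'E'
from h import *
def fullfit(s,balls,mids,hubx,edgeL,edgeF,rodpts=[],sig=(.0015,.006),q0=-.03,verbose=True):
    def cam(x):
        s2=dict(s); s2['eye']=np.array(s['eye'])+x[1:4]; s2['rotation']=(Ro.from_quat(s['rotation'])*Ro.from_rotvec(x[4:7])).as_quat(); return s2
    def F(x):
        s2=cam(x); p=x0.copy(); r=[]
        sh=np.array([x[7],0,x[8]])
        pt=lambda P: proj(s2,W(p,np.atleast_2d(P)))
        for uv,i in balls: r+=list((pt(np.array(sp(x[0],i))+sh)[0]-uv)/.5)
        ax=pt([np.array(sp(x[0],0,t))+sh for t in np.linspace(.02,.115,30)]); o=np.argsort(ax[:,1])
        for u,v in mids: r.append((np.interp(v,ax[o,1],ax[o,0])-u)/1.0)
        h=pt(np.array([0,-.024,.185])+sh)[0]; r.append((h[0]-hubx)/.7)
        e=pt([[-.1,t,.025] for t in np.linspace(-.06,.33,30)]); o=np.argsort(e[:,1])
        for u,v in edgeL: r.append((np.interp(v,e[o,1],e[o,0])-u)/.7)
        e=pt([[t,-.06,.025] for t in np.linspace(-.1,.46,30)]); o=np.argsort(e[:,0])
        for u,v in edgeF: r.append((np.interp(u,e[o,0],e[o,1])-v)/.7)
        r+=list(x[1:4]/sig[0])+list(x[4:7]/sig[1])+list(x[7:9]/.001)
        return np.array(r)
    R=least_squares(F,[q0]+[0]*8); J=np.linalg.inv(R.jac.T@R.jac)
    print('q',np.degrees(R.x[0]).round(2),'+-',np.degrees(np.sqrt(J[0,0])).round(2),'dcam mm',(R.x[1:4]*1e3).round(1),'rot deg',np.degrees(R.x[4:7]).round(2),'hubshift',(R.x[7:]*1e3).round(1),'cost',R.cost.round(1)); print(F(R.x)[:2*len(balls)+len(mids)+1+len(edgeL)+len(edgeF)].round(1))
    return R.x
E
python3 - <<'E'
from fit15 import *
import pickle
S=pickle.load(open('S15.pkl','rb')); s=S['wrist']
balls=[((217.9,222.8),4),((530,216.7),1),((429,286.3),2)]
mids=[((358+411)/2,140),((357+410)/2,150),((359+407)/2,160),((361+399)/2,175),(376.6,195),(371.2,227)]
eL=[(265.3,150),(263.3,170),(261.4,190),(259.4,210),(255.6,250),(254.3,270)]
eF=[(560,379.5),(620,379)]
fullfit(s,balls,mids,370.3,eL,eF)
fullfit(s,balls,[],370.3,eL,eF)
fullfit(s,[],mids,370.3,eL,eF)
E
```

```text
q -2.01 +- 0.23 dcam mm [-0.3  1.8 -0.3] rot deg [-0.29  0.17  0.03] hubshift [-0.6 -0.3] cost 6.6
[ 0.   0.6 -0.8 -0.7 -0.4 -1.4  1.1  0.5 -0.7 -0.2 -0.1 -0.   1.1 -0.5
 -0.2 -0.1  0.2  0.5 -0.1  1.6  0.6]
q -1.81 +- 0.32 dcam mm [-0.4  1.7 -0.4] rot deg [-0.26  0.15 -0.03] hubshift [-0.6 -0.2] cost 5.3
[ 0.2  0.4 -0.5 -0.4 -0.8 -1.2  1.5 -0.6 -0.3 -0.1  0.2  0.6 -0.   1.5
  0.4]
q -1.93 +- 0.4 dcam mm [ 0.7 -0.1  0.3] rot deg [-0.11  0.09  0.13] hubshift [-0.5 -0.1] cost 2.3
[ 1.   0.3 -0.9 -0.4 -0.4 -0.2  0.7 -0.4 -0.2 -0.1  0.2  0.4 -0.3  0.5
 -0.3]
```

{"method": "step_arm", "body": {
  "deltas": [
    [0.028,0,0.028,0,0,0,-1],
    [0.028,0,0.028,0,0,0,-1],
    [0.028,0,0.028,0,0,0,-1],
    [0,0,0,0,0,0,-1],
    [0,0,0,0,0,0,-1]
  ]
}}

```text
time_s: 17.5
position: [0.5176, 0.0409, 0.288]
eef_rot: [0.426, 0.819, 0.177, -0.342]
wrist_force: [0.0, -0.2, -0.7]
grip_width: -0.0001
```

```bash
python3 - <<'E'
from h import *
o,S=status()
for C in [(-.024,.2433),(-.0215,.2443),(-.027,.2419)]: print(C,np.degrees(contact_q(np.array(C),0,-.2,.3)))
C=toE(o['position'])+CZ*TE[:,2]
for t in [(-.0235,.2437),(-.0215,.2443)]: print((np.array([t[0],-.0005,t[1]])-C)@TE/.5)
E
```

```text
t 17.5 TCP_E [-30. -45. 288.] C [-30.2  -0.3 243.6] phi -27.2 rho 65.9 roterr deg [0.12 0.27 0.08] F [ 0.  -0.2 -0.7] j [-0.27  0.67  0.08  1.64  0.47  0.53]
(-0.024, 0.2433) -1.145915590261638
(-0.0215, 0.2443) 0.8594366926962451
(-0.027, 0.2419) -3.437746770784933
[ 0.00039723  0.01304636 -0.00039821]
[ 0.00124576  0.01704636 -0.00124674]
```

{"method": "step_arm", "body": {
  "deltas": [
    [0.001,0.005,-0.001,0,0,0,-1],
    [0,0.005,0,0,0,0,-1],
    [0,0.004,0,0,0,0,-1],
    [0,0.003,0,0,0,0,-1],
    [0,0,0,0,0,0,-1]
  ]
}}

```text
time_s: 18.0
position: [0.5251, 0.0447, 0.288]
eef_rot: [0.427, 0.818, 0.176, -0.342]
wrist_force: [-1.7, -3.2, 1.0]
grip_width: -0.0005
```

```bash
python3 - <<'E'
from h import *
o,S=status(['wrist'],'16')
C=toE(o['position'])+CZ*TE[:,2]; print(np.degrees(contact_q(C[[0,2]],0,-.2,.3)))
E
```

```text
t 18.0 TCP_E [-21.8 -46.2 288. ] C [-21.9  -1.5 243.6] phi -20.5 rho 62.6 roterr deg [0.12 0.28 0.17] F [-1.7 -3.2  1. ] j [-0.26  0.68  0.1   1.65  0.47  0.54]
0.8594366926962451
```

{"method": "step_arm", "body": {
  "deltas": [
    [0,-0.012,0,0,0,0,-1],
    [-0.028,0,-0.028,0,0,0,-1],
    [-0.028,0,-0.028,0,0,0,-1],
    [-0.028,0,-0.028,0,0,0,-1],
    [0,0,0,0,0,0,-1]
  ]
}}

```text
time_s: 18.55
position: [0.555, -0.0086, 0.2871]
eef_rot: [0.428, 0.818, 0.177, -0.342]
wrist_force: [-0.3, 0.7, -0.2]
grip_width: -0.0003
```

```bash
python3 - <<'E'
from h import *
import pickle
o,S=status(['wrist','scene'],'17'); pickle.dump(S,open('S17.pkl','wb')); s=S['wrist']
a=s['frame'].astype(int); g=a.max(axis=2)
for v in (130,140,150,160,175):
    d=np.where(g[v,330:460]<62)[0]; r=max(np.split(d,np.where(np.diff(d)>1)[0]+1),key=len); print(v,330+r[0],330+r[-1])
for v in (150,170,190,210,250,270): print(v,230+np.argmin(np.diff(a[v,230:300,2])),end=' ')
for u in (570,620): print(u,a[368:396:2,u,0])
f=s['frame'][60:300,190:560,::-1]; cv2.imwrite('pics/w17.png',cv2.resize(f,None,fx=2.15,fy=2.15,interpolation=cv2.INTER_CUBIC))
cv2.imwrite('pics/h17.png',cv2.resize(s['frame'][190:300,270:470,::-1],(800,440),interpolation=cv2.INTER_CUBIC))
E
```

```text
t 18.55 TCP_E [ -27.8 -107.   287.1] C [-27.8 -62.2 242.8] phi -25.7 rho 64.1 roterr deg [-0.04  0.28  0.22] F [-0.3  0.7 -0.2] j [-0.33  0.76  0.25  1.74  0.43  0.48]
130 362 414
140 359 412
150 358 411
160 359 408
175 361 399
150 263 170 261 190 259 210 257 250 254 270 252 570 [162 160 162 168 171 164 147 107 137 217 221 221 221 220]
620 [161 159 163 166 167 160 136  99 171 220 221 220 220 220]
```

View pics/w17.png

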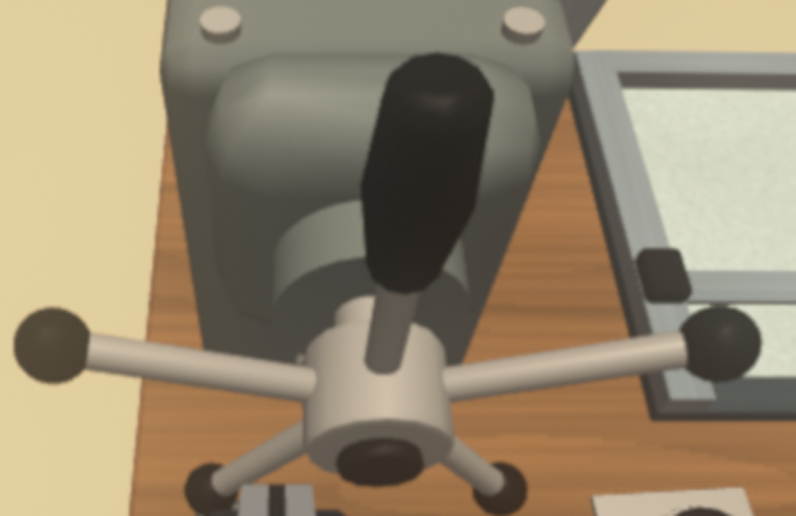

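View pics/h17.png

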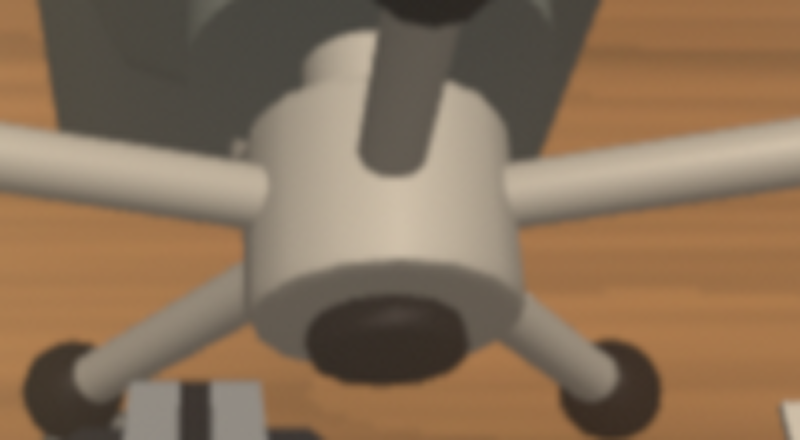

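```bash
python3 - <<'E'
from fit15 import *
import pickle
S=pickle.load(open('S17.pkl','rb')); s=S['wrist']
balls=[((214.7,220.7),4),((525.6,219.5),1),((422.75,287.0),2)]
mids=[((359+412)/2,140),((358+411)/2,150),((359+408)/2,160),((361+399)/2,175),(372.7,200),(368.5,227)]
eL=[(263.4,150),(261.4,170),(259.4,190),(257.4,210),(254.2,250),(252.4,270)]
eF=[(570,380),(620,379.3)]
fullfit(s,balls,mids,366.,eL,eF)
fullfit(s,balls,[],366.,eL,eF)
fullfit(s,[],mids,366.,eL,eF)
E
```

```text
q -0.32 +- 0.23 dcam mm [-0.3  1.6 -0.2] rot deg [-0.3   0.14  0.06] hubshift [-0.5 -0.2] cost 8.2
[-0.6  0.4 -1.4 -0.7  0.1 -0.8  1.3  0.2 -0.9 -0.6  1.4 -0.1  1.9 -0.1
  0.1  0.2  0.4 -0.3 -0.4  1.   0.6]
q -0.07 +- 0.31 dcam mm [-0.5  1.5 -0.3] rot deg [-0.26  0.12 -0.01] hubshift [-0.4 -0.1] cost 5.1
[-0.3  0.1 -0.9 -0.4 -0.3 -0.6  2.3 -0.2 -0.   0.2  0.4 -0.2 -0.2  0.8
  0.4]
q 0.09 +- 0.4 dcam mm [0.7 0.  0.3] rot deg [-0.05  0.08  0.02] hubshift [-0.7 -0.1] cost 3.5
[ 1.3  0.1 -1.1 -0.9  0.8 -0.8  0.8 -0.2 -0.   0.2  0.4 -0.3 -0.4  0.2
 -0.2]
```

{"method": "step_arm", "body": {
  "deltas": [
    [-0.02,0,-0.02,0,0,0,-1],
    [0.01,-0.05,-0.02,0,0,0,-1],
    [0.01,-0.05,-0.02,0,0,0,-1],
    [0.01,-0.05,-0.02,0,0,0,-1],
    [0.01,-0.05,-0.02,0,0,0,-1],
    [0,0,0,0,0,0,-1]
  ]
}}

```text
time_s: 19.25
position: [0.4871, -0.0883, 0.3321]
eef_rot: [0.428, 0.818, 0.177, -0.341]
wrist_force: [0.6, 0.0, 0.7]
grip_width: -0.0001
```

```bash
python3 - <<'E'
from h import *
import pickle
o,S=status(['scene','top'],'18'); pickle.dump(S,open('S18.pkl','wb'))
for n in S:
  for q in (-2,0,2): print(n,q,proj(S[n],W(x0,[sp(np.radians(q),i) for i in range(5)])).round(1).tolist())
f=S['scene']['frame'][140:240,240:370,::-1]; cv2.imwrite('pics/c18.png',cv2.resize(f,None,fx=6,fy=6,interpolation=cv2.INTER_CUBIC))
E
```

```text
t 19.25 TCP_E [-129.2 -133.4  332.1] C [-129.2  -88.7  287.7] phi -51.5 rho 165.0 roterr deg [-0.01  0.24  0.23] F [0.6 0.  0.7] j [-0.48  0.66  0.16  1.81  0.33  0.35]
scene -2 [[300.0, 161.9], [343.8, 193.8], [329.3, 219.5], [283.2, 213.4], [263.1, 183.8]]
scene 0 [[301.9, 162.1], [344.2, 194.8], [328.1, 219.8], [282.0, 212.7], [263.4, 182.9]]
scene 2 [[303.9, 162.4], [344.6, 195.7], [327.0, 220.1], [280.8, 212.1], [263.7, 182.1]]
top -2 [[284.6, 291.7], [260.6, 257.4], [272.0, 277.7], [300.2, 320.9], [310.6, 334.1]]
top 0 [[283.4, 289.8], [260.4, 257.3], [272.7, 278.8], [300.9, 321.9], [310.3, 333.6]]
top 2 [[282.2, 287.9], [260.3, 257.2], [273.5, 280.0], [301.6, 322.9], [310.0, 333.0]]
```

View pics/c18.png

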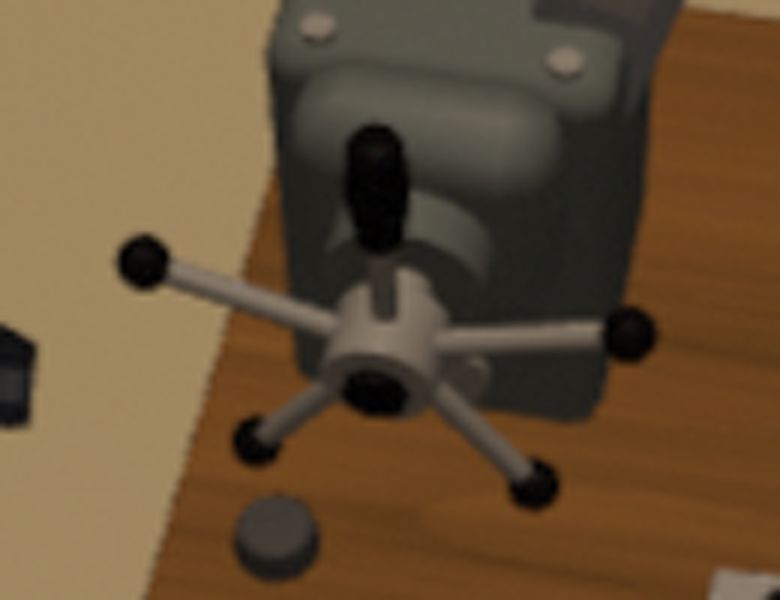

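View pics/scene18.png

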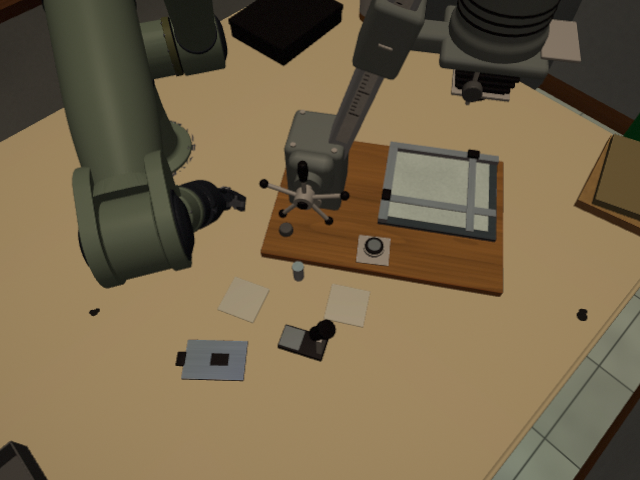

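View pics/top18.png

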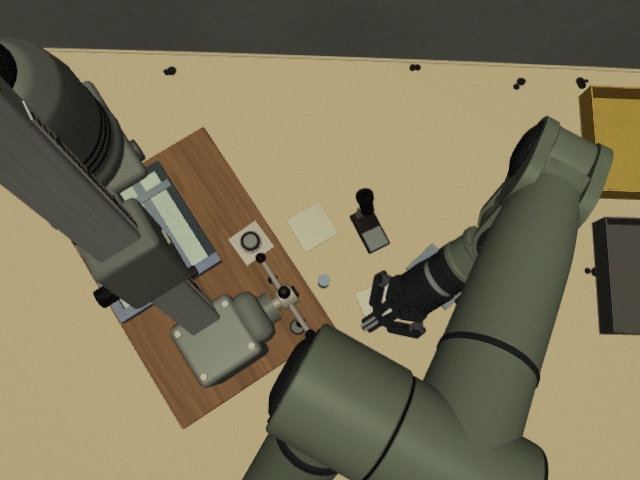

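```bash
python3 - <<'E'
from h import *
import pickle
s=pickle.load(open('S18.pkl','rb'))['scene']
c=lambda u,v:(u/6+240-.42,v/6+140-.42)
obs=[(c(144,262),4),(c(631,334),1),(c(534,483),2),(c(256,440),3)]
qfit(s,obs,0); qfit2(s,obs,0)
print(get_obs()['joint_velocities'].round(4))
E
```

```text
q -0.002 deg -0.11 [[-0.2, -0.3], [-0.6, -0.5], [-0.4, -0.3], [-0.2, -0.1]]
q deg 0.14 shift [0.4 0.3] res [ 0.2 -0.1 -0.1 -0.1 -0.1  0.   0.   0.1]
[ 0.0212  0.0213  0.0093 -0.0021  0.0005 -0.0016]
```

Both cameras put the wheel within about 0.3° of upright, and nothing loose has moved. I'll hand it in now.

{"method": "step_arm", "body": {
  "deltas": [
    [0,0,0,0,0,0,-1],
    [0,0,0,0,0,0,-1],
    [0,0,0,0,0,0,-1]
  ]
}}

```text
time_s: 19.65
position: [0.4888, -0.0869, 0.33]
eef_rot: [0.426, 0.818, 0.177, -0.342]
wrist_force: [0.7, -0.3, -0.1]
grip_width: 0.0
```

```bash
python3 - <<'E'
from station import *
print(hand_in())
E
```

```text
the job is handed in; nothing more can be done
None
```

The long spoke with the barrel handle now points straight up, and the job was handed in at about 19.7 s.

- **What I did:** The wheel started at about -200°. With the gripper shut, I pushed spoke 2, then spoke 1, then the long spoke over the top towards the easel. I finished the long spoke with one small correcting push of about 2°, then backed the arm away. The highest wrist-force reading was about 13 N.
- **Last checks:** The scene camera puts the wheel at -0.1° to +0.1°. The wrist camera gives -0.3° to +0.1°, with an uncertainty of 0.2° to 0.4°.
- **Disagreement:** Before that last push, the simple wrist-camera readings disagreed by about 1°. Allowing for small camera and hub position errors brought them together.
- **Surroundings:** The last scene and top pictures show the loose things where they lay, judged by eye, though the arm partly hid one filter and the negative carrier from the top camera. The robot was touching nothing.

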